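# Park the wheel dresser under the grinding wheel and lock it

## Task

The grinding wheel needs dressing: slide the diamond dresser sideways along the magnetic chuck, never lifting or tipping it, until it sits square inside the scribed outline under the wheel, without touching the wheel, its guard or the motor. Then, with the mallet and not with the gripper itself, drive the dresser's locking pin fully home, and stand the mallet back on its head at the spot on the wooden board where it stood. Leave the vee block and the tin where they are.

Things in the scene. Friction and masses are not known exactly. Their poses are not given: they have to be found in the camera images.
- chuck: Fixed dark steel slab, 210 (x) x 470 (y) x 40 mm high. Origin: centre of its underside; x away from the robot, y along its length, z up. Three scribed rectangular outlines lie in a row on its top, 155 mm apart along y, each 192 (x) x 102 (y) mm inside its lines; the middle one is under the wheel. The wheel head stands fixed to it.
- station (a point): Centre of the middle outline (the one under the wheel) on the chuck's top, 40 mm above the bench; axes as the chuck.
- wheelhead: Fixed grinding wheel, half-round grey guard (outer radius 91 mm, over the upper half, x = 10 to 66 mm), hub nut (radius 18 mm, reaching x = 14 mm), motor behind (radius 50 mm, at wheel height) and column (x = 217 to 273 mm, 120 mm wide, 350 mm high). Origin and axes as the chuck. The pale wheel: radius 75 mm, axis along x, from x = 24 to 58 mm, y = 0, centre 240 mm above the bench.
- wheel_low (a point): Lowest point of the wheel's front face (chuck x = 24, y = 0), 165 mm above the bench. With the dresser in the middle outline it hangs 15 mm beyond the middle of the grab bar and about 62 mm above it, so an upright gripper on the bar would hit the wheel: lean the tool back towards the robot by about 40 degrees.
- dresser: Loose dresser, 0.8 kg or so: aluminium block 180 (x) x 90 (y) x 22 mm, held by its weight alone. Origin: centre of its underside; z up, x away from the robot. On it at y = 0: the locking pin at x = -68 mm, the grab bar, and a nib post at x = 47 mm (18 x 22 mm, 72 mm high). It starts near the left or right outline; in the end its x lies along the chuck's x.
- grab_bar (a point): Centre of the steel grab bar on the dresser (at dresser x = 9, y = 0, z = 63 mm); axes as the dresser. The bar runs along x from -12 to 30 mm, 12 mm wide (y), 16 mm high, its top 71 mm above the block's underside, on two end posts of the same width. Grip it across y.
- pin_top (a point): Centre of the flat top of the pin's head (disc 20 mm across, 6 mm thick). When up it is 40 mm above the dresser's underside, fully home 28 mm; axes as the dresser.
- pin (a joint): How far the locking pin is driven down, m: 0 up (start), 0.012 fully home with the head's underside on the block. It is held by friction: about 9 N moves it, pressing or tapping, and it stays where it is left.
- mallet: Loose soft-faced mallet, about 0.35 kg, standing on one face of its head on the board. Origin: centre of that lower face; z up. Head: upright cylinder 46 mm across, 80 mm high. The wooden handle runs level from the head along -x, its axis 40 mm above the lower face, 20 mm wide (y), 26 mm high, ending at x = -148 mm. Centre of mass about 11 mm from the head's axis.
- mallet_grip (a point): Grip point on the axis of the mallet's handle, 65 mm from the head's axis (x = -65, z = 40 mm on the mallet); axes as the mallet. Grip across y, 20 mm wide.
- board: Fixed flat wooden board 250 x 80 x 8 mm on the bench beside one end of the chuck. Origin on its underside, below the place where the mallet's head stands; the board runs from x = -195 to 55 mm.
- board_spot (a point): Point on the board's top, 8 mm above the bench, where the mallet's head stands at the start (within a few mm), with the handle along the board's -x.
- vee_block: Loose steel vee block 70 (x) x 50 (y) x 46 mm high, resting near the outer outline on the other side of the wheel from the dresser. Leave alone. Origin at the centre of its underside.
- tin: Loose open steel tray 120 (x) x 80 (y) x 45 mm high on the bench, at the other end of the chuck from the mallet. Leave alone. Origin at the centre of its underside.
Not all that is in view belongs to the job. What is shaped like the mallet but green or yellow is not meant.

How it is judged:
By the outcome, as a careful person would: the job done as asked, in the order asked, and still so for the second after the job is handed in, with the robot touching nothing.
It also fails if it takes over 58 s, if anything falls off the work surface, if the arm or the gripper's body presses on something with over 40 N, if the wrist force passes 120 N, or if a joint passes its speed limit or range.

## Robot

A 6-joint arm with a two-finger parallel gripper is mounted at the origin on the work surface. World frame = base frame: x ahead of the robot, y to its left, z up, the work surface at z = 0. Lengths are in m, angles in rad, forces in N, time in s.
With the tool pointing down it reaches from about 0.325 to 0.925 m from the base axis. Payload 3.1 kg.
Tool frame: the origin (TCP) lies between the finger pads; the fingertips stand 14 mm ahead of it and the grasp point (between the pads) lies 5 mm behind it (env.tcp_to_tips is the y of the fingertips in the tool frame, in m); y points along the fingers, z is the direction in which the jaws open and shut, and the axes are right-handed (so a half turn about y gives the same grasp; the last joint's range is limited). The gripper opens to 85 mm and grips with 20 to 120 N. Pads are 22 mm wide; open, the fingers measure 114 mm over their backs; the gripper's body (76 mm by 85 mm) begins 54 mm behind the grasp point. The pads swing forward as they close: fully open they stand 13 mm farther back than shut.
Start: joints at [1.145, 0.217, 1.613, -0, 1.311, -0.112], TCP at [0.193, 0.594, 0.245] pointing down, gripper open.
Joint ranges: [-2.75, 2.75], [-0.78, 2.1], [0.31, 2.55], [-1.13, 4.27], [0.13, 2.63], [-2.58, 2.58]. Speed limits (rad/s): [2.79, 2.79, 3.14, 3.14, 3.14, 3.14].

## Interface

Orientations are given as a rotation vector (axis times angle).
In Python, from plant import env gives the robot as it stands. The module is installed in compiled form; this text tells all that it offers.
- The arm moves only by the shell command python3 -m handwheel 'ROWS'. ROWS is a JSON object of lists of equal length, an entry for each row: "hand": the closure, from -1 (fully open) to 1 (shut), so that 0 is half open; "delta_pos": the shift along the world's x, y, z in cm, a list of three; "yaw": the turn about the world's z in degrees. A call has 1 to 20 rows; each row shifts and turns the pose as measured when the row begins; what a row does not reach is not made up. A row lasts 1/12 s, in which the tool goes at most 41.7 mm and 7.16 degrees, less where a joint would pass 70% of its speed; a pose out of reach is approached as far as the arm can. A call with a gripper value outside its range is refused whole. The fingers move at their own pace and stop on an object; the grip force is fixed at half the most. Time passes only in rows, so rows that do not move let the fingers close. It gives the time, the measured TCP pose, the force and the opening at its end, in the units of the state.
- env.observe(): the state, without advancing time (a new reading comes with each control period).
- env.capture(name): name is "scene" or "top" or "wrist"; returns (picture, depth): 420x560x3 uint8, blue, green, red; 420x560 float32, m along the optical axis (not along the pixel's ray), 0 where there is no reading.
- env.get_calibration(name): a dict with "fov_y" (degrees; the focal length in pixels is half the picture's height over the tangent of half this angle, whatever the lens; pixels are square), "cx", "cy" (the principal point, pixels), "k1" (the pictures are not rectified: a ray, as slopes to the right and down, at radius r is drawn at 1 + k1 r^2 times it, then the intrinsics apply), "position" and "attitude" of the camera in the world; the wrist camera has in their place "hand_eye" (4x4, takes a point from camera to tool coordinates, whose origin is the TCP and whose axes are the tool frame's). Camera axes: x right, y down, z forward; pixel columns grow to the right and rows downward; lengths in m; the calibration is good to about 2 mm. A picture is of the moment at which its call begins: read the wrist's pose just before it. get_calibration takes no time and is no camera call.
- env.close_job(): hands the job in, once; it reports no verdict.
The state is a dict: "clock": time; "joint_positions": joint angles; "dq": joint speeds; "effort": joint torques, N m; "tool_pos": TCP position; "ee_rot": TCP orientation; "force": force on the tool from outside, world axes, zero at the start; "moment": the same for the moment, N m; "opening": finger opening in m.
Only numpy, scipy, OpenCV 4.12 (cv2) and the standard library are available. Lean on these libraries where they do the work, as an engineer would, in place of code of your own. Each camera call takes 0.05 s, during which the arm holds its last target. There are 200 camera calls.

## Working session

There is one attempt and no reset: what is moved stays moved. The work goes in short steps, Python scripts to look and compute and a shell command to move; the robot and the scene stay as the last step left them, time stands still between calls to the robot, and variables do not carry over. Pictures are saved under pics/ and viewed, about 8 in all and at most 12, crops included, and the job is handed in when it is done.

```bash
mkdir -p pics
cat > h.py <<'E'
import numpy as np, cv2
from scipy.spatial.transform import Rotation as R
from plant import env
def cam(n):
    c=env.get_calibration(n)
    if 'hand_eye' in c:
        s=env.observe(); T=np.eye(4); T[:3,:3]=R.from_rotvec(s['ee_rot']).as_matrix(); T[:3,3]=s['tool_pos']
        T=T@np.array(c['hand_eye'])
    else:
        T=np.eye(4); a=np.array(c['attitude'],float)
        T[:3,:3]=a if a.shape==(3,3) else R.from_rotvec(a).as_matrix(); T[:3,3]=c['position']
    f=210/np.tan(np.radians(c['fov_y'])/2)
    K=np.array([[f,0,c['cx']],[0,f,c['cy']],[0,0,1]])
    return K,np.array([c['k1'],0,0,0,0.]),T
def shot(n,name=None):
    C=cam(n); im,d=env.capture(n)
    if name: cv2.imwrite(f'pics/{name}.png',im)
    return im,d,C
def slopes(uv,C): return cv2.undistortPoints(np.array(uv,float).reshape(-1,1,2),C[0],C[1]).reshape(-1,2)
def plane(uv,z,C):
    s=slopes(uv,C); r=np.c_[s,np.ones(len(s))]@C[2][:3,:3].T; o=C[2][:3,3]
    return o+r*((z-o[2])/r[:,2])[:,None]
def cloud(d,C):
    v,u=np.mgrid[:d.shape[0],:d.shape[1]]
    s=slopes(np.c_[u.ravel(),v.ravel()],C); P=np.c_[s,np.ones(len(s))]*d.reshape(-1,1)
    return (P@C[2][:3,:3].T+C[2][:3,3]).reshape(*d.shape,3)
E
python3 - <<'E'
from h import *
for n in('scene','top','wrist'):
    print(n,env.get_calibration(n))
a=shot('scene','s0')[0];b,d,C=shot('top','t0')
np.savez('t0.npz',im=b,d=d,K=C[0],k=C[1],T=C[2])
print(env.observe())
E
```

```text
scene {'fov_y': 50.13135973012918, 'cx': 281.4255035059404, 'cy': 209.46174248048106, 'k1': -0.14275897655719189, 'position': array([ 0.76433339, -0.24365115,  1.31680523]), 'attitude': array([-2.69766111, -0.9034138 ,  0.15016089])}
top {'fov_y': 55.40414386782671, 'cx': 271.3820097102067, 'cy': 203.4637507005612, 'k1': -0.12066058794789364, 'position': array([0.44761934, 0.05052999, 1.29438506]), 'attitude': array([-2.15635757,  2.21244187, -0.06004946])}
wrist {'fov_y': 64.0677666105146, 'cx': 280.70701207476765, 'cy': 209.56416796832775, 'k1': -0.07936828745631064, 'hand_eye': array([[ 7.39466343e-04,  9.64613693e-01,  2.63666221e-01,
        -6.72957467e-02],
       [ 1.06436952e-03, -2.63666903e-01,  9.64613203e-01,
        -1.28436193e-01],
       [ 9.99999160e-01, -4.32660708e-04, -1.22167822e-03,
        -1.30614077e-03],
       [ 0.00000000e+00,  0.00000000e+00,  0.00000000e+00,
         1.00000000e+00]])}
{'clock': 0.1, 'joint_positions': array([ 1.14481940e+00,  2.17718282e-01,  1.61476625e+00,  7.61115685e-06,
        1.31133327e+00, -1.12179231e-01]), 'dq': array([-0.00138237, -0.00094319, -0.00404862, -0.00062078,  0.00095827,
        0.00113708]), 'effort': array([-6.03144617e-04, -3.98076618e+01, -3.04969990e+01, -1.57922273e-04,
        4.18037816e-03, -4.08029689e-05]), 'tool_pos': array([0.19259068, 0.59384258, 0.24407817]), 'ee_rot': array([-1.55887676,  0.24681913, -0.24587536]), 'force': array([-0.6613855 ,  0.11040211,  0.87627128]), 'moment': array([ 0.01099392, -0.03001744,  0.0197247 ]), 'opening': 0.08540077290380602}
```

View pics/t0.png

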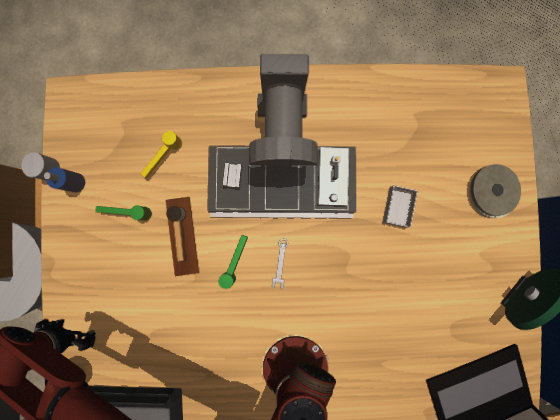

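View pics/s0.png

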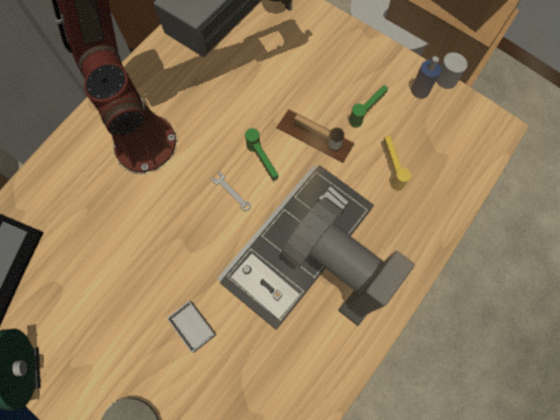

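```bash
cat > m0.py <<'E'
from h import *
D=np.load('t0.npz');im,d=D['im'],D['d'];C=(D['K'],D['k'],D['T'])
P=cloud(d,C);z=P[...,2]
def rect(m,zz,name,roi):
    k=np.zeros_like(m);k[roi[1]:roi[3],roi[0]:roi[2]]=1
    m=(m&k).astype(np.uint8); n,l,s,c=cv2.connectedComponentsWithStats(m)
    i=1+np.argmax(s[1:,4]); ys,xs=np.where(l==i)
    Q=plane(np.c_[xs,ys],zz,C)[:,:2].astype(np.float32)
    r=cv2.minAreaRect(Q*1000); print(name,s[i],'z',np.median(z[l==i]).round(4),np.round(r[0],1),np.round(r[1],1),round(r[2],2)); return l==i
hsv=cv2.cvtColor(im,cv2.COLOR_BGR2HSV)
ch=(abs(z-.04)<.012)|(abs(z-.062)<.01)
rect(ch,.04,'chuck',(195,130,365,225))
rect((hsv[...,2]>130)&(hsv[...,1]<60)&(z>.05),.062,'dresser',(310,135,360,212))
rect((z>.07),.088,'head',(160,195,192,225))
rect((z>.045)&(z<.07),.061,'handle',(165,215,200,268))
rect((hsv[...,2]<110)&(hsv[...,1]>80)|(z>.03),.008,'board',(160,192,203,280))
for uv in[(240,175),(283,200),(330,180),(176,213),(183,250),(400,205),(334,199)]: print(uv,P[uv[1],uv[0]].round(4))
cv2.imwrite('pics/c1.png',np.hstack([cv2.resize(im[140:225,200:365],None,fx=3,fy=3,interpolation=cv2.INTER_CUBIC),cv2.resize(im[190:275,155:205],None,fx=3,fy=3,interpolation=cv2.INTER_CUBIC)]))
E
python3 m0.py
```

```text
chuck [ 207  145  149   68 8045] z 0.042 [607.3  27.3] [469. 211.] 88.1
dresser [ 319  147   30   59 1472] z 0.0634 [ 608.2 -135.4] [ 90.1 180. ] 86.5
head [166 206  16  15 180] z 0.0888 [503.6 359.4] [46.5 42.7] 88.68
handle [174 215  11  46 303] z 0.062 [428.  350.5] [139.4  27.3] 2.18
board [ 166  197   33   80 1774] z 0.0105 [432.1 353.1] [250.2  82.4] 7.53
(240, 175) [0.6161 0.1548 0.0744]
(283, 200) [0.5378 0.024  0.0429]
(330, 180) [ 0.5946 -0.1229  0.0643]
(176, 213) [0.5035 0.3521 0.0861]
(183, 250) [0.389  0.3402 0.0512]
(400, 205) [ 5.147e-01 -3.598e-01 -1.000e-04]
(334, 199) [ 0.5341 -0.1307  0.0806]
```

View pics/c1.png

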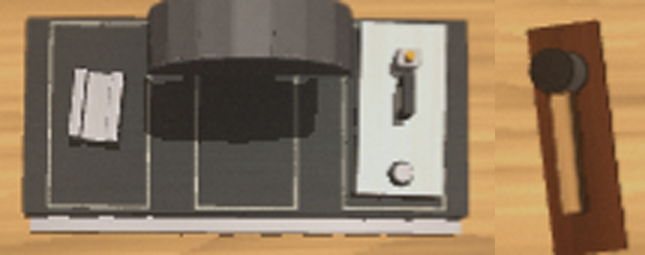

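```bash
cat >> h.py <<'E'
def st():
    s=env.observe();M=R.from_rotvec(s['ee_rot']).as_matrix()
    print('t%.2f'%s['clock'],'tcp',(s['tool_pos']*1000).round(1),'jawyaw%.2f'%np.degrees(np.arctan2(M[1,2],M[0,2])),'toolx%.2f'%np.degrees(np.arctan2(M[1,0],M[0,0])),'tilt',M[:,1].round(3),'F',s['force'].round(1),'op%.4f'%s['opening'],'q',s['joint_positions'].round(2),'tips',env.tcp_to_tips)
E
python3 -c "
from h import *
st()"; python3 -m handwheel '{"hand":[-1,-1,-1,-1,-1,-1,-1,-1,-1,-1,-1,-1],"delta_pos":[[1.9,-3.3,0],[1.9,-3.3,0],[1.9,-3.3,0],[1.9,-3.3,0],[1.9,-3.3,0],[1.9,-3.3,0],[1.9,-3.3,0],[1.9,-3.3,0],[1.9,-3.3,0],[1.9,-3.3,0],[1.9,-3.3,0],[1.9,-3.3,0]],"yaw":[0,0,0,0,0,0,0,0,0,0,0,0]}'; python3 -c "
from h import *
st()"
```

```text
t0.10 tcp [192.6 593.8 244.1] jawyaw72.02 toolx-17.98 tilt [-0.001 -0.002 -1.   ] F [-0.7  0.1  0.9] op0.0854 q [ 1.14  0.22  1.61  0.    1.31 -0.11] tips 0.014
clock: 1.1
tool_pos: [0.4185, 0.1831, 0.2368]
ee_rot: [-1.565, 0.24, -0.229]
force: [1.1, -0.2, 0.9]
opening: 0.0857
t1.10 tcp [418.5 183.1 236.8] jawyaw72.93 toolx-17.08 tilt [-0.008 -0.005 -1.   ] F [ 1.1 -0.2  0.9] op0.0857 q [ 0.26 -0.14  2.   -0.    1.29 -1.01] tips 0.014
```

```bash
python3 -m handwheel '{"hand":[-1,-1,-1,-1,-1,-1,-1,-1,-1,-1,-1,-1,-1],"delta_pos":[[0,-3.8,0],[0,-3.8,0],[0,-3.8,0],[0,-3.8,0],[0,-3.8,0],[0,-3.8,0],[0,-3.8,0],[0,-3.6,0],[3,-2,0],[3.5,0,0],[3.5,0,0],[3.5,0,0],[0,0,0]],"yaw":[7,6.5,0,0,0,0,0,0,0,0,0,0,0]}'; python3 -c "
from h import *
st()
im,d,C=shot('wrist','w1'); np.savez('w1.npz',im=im,d=d,K=C[0],k=C[1],T=C[2])"
```

```text
clock: 2.18
tool_pos: [0.5524, -0.155, 0.2306]
ee_rot: [-1.578, 0.084, -0.067]
force: [-0.5, -0.5, -0.1]
opening: 0.0856
t2.18 tcp [ 552.4 -155.   230.6] jawyaw84.51 toolx-5.50 tilt [-0.011 -0.008 -1.   ] F [-0.5 -0.5 -0.1] op0.0856 q [-0.39  0.13  1.74 -0.01  1.28 -1.86] tips 0.014
```

View pics/w1.png

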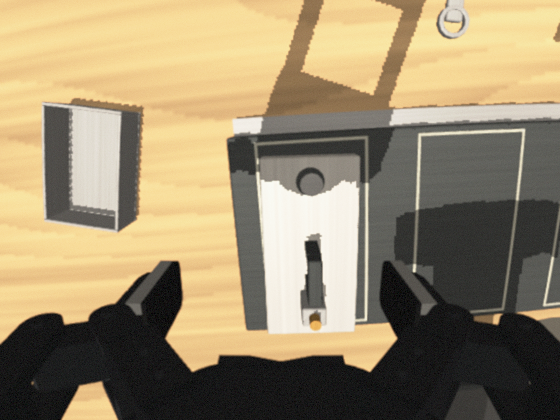

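```bash
cat > m1.py <<'E'
from h import *
import sys
def load(f):
    D=np.load(f);return D['im'],D['d'],(D['K'],D['k'],D['T'])
def line_cols(im,rows,c0,c1):
    o=[]
    for r in rows:
        g=im[r,c0:c1].astype(float).sum(1); g=g-np.median(g); w=np.where(g>.6*g.max(),g,0); o.append([c0+(w*np.arange(c1-c0)).sum()/w.sum(),r])
    return o
def line_rows(im,cols,r0,r1):
    return [[b,a] for a,b in line_cols(im.transpose(1,0,2),cols,r0,r1)]
def fit(P):
    vx,vy,x,y=cv2.fitLine(np.float32(P[:,:2]*1000),cv2.DIST_HUBER,0,.01,.01).ravel()
    return np.array([x,y]),np.array([vx,vy])
def show(n,P):
    p,v=fit(P);a=np.degrees(np.arctan2(v[1],v[0]));print(n,p.round(1),'ang%.2f'%a,'res',np.abs((P[:,:2]*1000-p)@[-v[1],v[0]]).max().round(1));return p,v
E
cat > m1b.py <<'E'
from m1 import *
im,d,C=load('w1.npz')
L=show('mid left(+-)',plane(line_cols(im,range(145,195,5),405,425),.04,C))
L=show('mid right',plane(line_cols(im,range(140,200,5),510,532),.04,C))
L=show('mid near',plane(line_rows(im,range(430,515,8),125,140),.04,C))
L=show('right far-y',plane(line_cols(im,range(150,300,10),362,372),.04,C))
L=show('right near',plane(line_rows(im,range(375,376),125,140),.04,C)) if 0 else 0
g=cv2.cvtColor(im,cv2.COLOR_BGR2GRAY)
# dresser edges on rows 195..300: left/right
e=[];f=[]
for r in range(210,315,7):
    b=np.where(g[r,240:310]>150)[0]; e.append([240+b[0]-.5,r])
    b=np.where(g[r,330:362]>150)[0]; f.append([330+b[-1]+.5,r])
print(e[0],e[-1],f[0],f[-1])
a=show('dr -y edge',plane(e,.062,C)); b=show('dr +y edge',plane(f,.062,C))
v=a[1]; print('width',abs((b[0]-a[0])@[-v[1],v[0]]))
print('pin',plane([[311,181]],.08,C),'far edge',plane([[310,331]],.062,C),'near',plane([[310,153]],.062,C))
print('bar ends top',plane([[313,243],[314,290]],.111,C))
E
python3 m1b.py
```

```text
mid left(+-) [540.4 -23.8] ang-2.03 res 0.2
mid right [548.6  80.2] ang-2.01 res 0.4
mid near [510.3  27.2] ang88.16 res 0.2
right far-y [601.1 -76.5] ang-1.85 res 0.2
[np.float64(258.5), 210] [np.float64(239.5), 308] [np.float64(358.5), 210] [np.float64(355.5), 308]
dr -y edge [ 616.2 -193.2] ang-21.62 res 14.9
dr +y edge [608.3 -90.3] ang-3.63 res 0.4
width 92.73181
pin [[ 0.53672841 -0.13060339  0.08      ]] far edge [[ 0.6946111  -0.14157721  0.062     ]] near [[ 0.51498853 -0.12843349  0.062     ]]
bar ends top [[ 0.5805214  -0.13466765  0.111     ]
 [ 0.62158608 -0.13671278  0.111     ]]
```

```bash
python3 -m handwheel '{"hand":[-1,-1,-1,-1,-1,-1,-1,-1,-1,-1,-1,-1,-1,-1,-1],"delta_pos":[[0,-3,0],[0,-3,0],[0.4,0,0],[0.4,0,0],[0.4,0,0],[0.4,0,0],[0.4,0,0],[0.4,0,0],[0.4,0,-1],[0.4,0,-2],[0.4,0,-2],[0.4,0,-2],[0.4,0,-2],[0,0,0],[0,0,0]],"yaw":[-7,-7,-7,-7,-7,-7,-7,-7,-7,-7,-7,-7,-2.5,0,0]}'; python3 -c "
from h import *
st()
im,d,C=shot('scene','s1'); P=cloud(d,C); np.savez('s1.npz',im=im,d=d,K=C[0],k=C[1],T=C[2])
Q=P[d>0]; t=env.observe()['tool_pos']
q=Q-t; q=q[(abs(q[:,0])<.11)&(abs(q[:,1])<.13)]*1000
for z in range(-20,260,20):
    k=q[(q[:,2]>z)&(q[:,2]<z+20)]
    if len(k)>5: print(z,len(k),'x',np.percentile(k[:,0],[1,99]).round(),'y',np.percentile(k[:,1],[1,99]).round())
"
```

```text
clock: 3.48
tool_pos: [0.5761, -0.2107, 0.1354]
ee_rot: [-1.167, 1.285, -1.232]
force: [-0.1, 0.3, 0.2]
opening: 0.0856
t3.48 tcp [ 576.1 -210.7  135.4] jawyaw-3.97 toolx-94.00 tilt [-0.015  0.028 -0.999] F [-0.1  0.3  0.2] op0.0856 q [-0.47  0.32  1.71  0.02  1.14 -0.41] tips 0.014
40 34 x [45. 77.] y [-17.  11.]
60 56 x [34. 76.] y [-20.  13.]
80 68 x [38. 74.] y [-19.   6.]
100 62 x [39. 70.] y [-18.   6.]
120 26 x [22. 41.] y [-36.  17.]
140 60 x [15. 42.] y [-39.  13.]
160 15 x [22. 41.] y [-37.  11.]
180 40 x [19. 41.] y [-37.   5.]
200 17 x [27. 39.] y [-31.  -4.]
240 25 x [30. 42.] y [-34.  -9.]
```

View pics/s1.png

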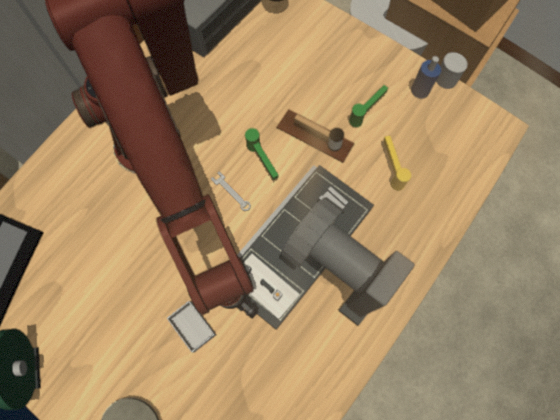

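```bash
python3 -c "
from m1 import *
im,d,C=load('s1.npz');P=cloud(d,C);t=np.array([.5761,-.2107,.1354])
q=(P[d>0]-t)*1000; q=q[(abs(q[:,0])<250)&(abs(q[:,1])<200)]
for z in range(100,420,20):
    k=q[(q[:,2]>z)&(q[:,2]<z+20)]
    if len(k)>5: print(z,len(k),'x',np.percentile(k[:,0],[1,50,99]).round(),'y',np.percentile(k[:,1],[1,99]).round())
"
```

```text
100 289 x [ 39. 121. 248.] y [-16. 190.]
120 533 x [ 30. 158. 249.] y [-29. 200.]
140 244 x [ 18.  66. 246.] y [-37. 200.]
160 287 x [27. 69. 99.] y [-31. 192.]
180 173 x [ 22.  64. 142.] y [-35. 200.]
200 17 x [ 26.  36. 216.] y [-30. 152.]
240 25 x [29. 37. 41.] y [-34.  -9.]
260 7 x [-68. -53.  48.] y [-22.  63.]
280 164 x [-92.  29.  68.] y [-74.  68.]
300 842 x [-105.   19.   64.] y [-72.  71.]
320 1407 x [-96.   6.  52.] y [-64.  63.]
340 483 x [-105.  -34.   21.] y [-46.  97.]
360 647 x [-150.  -81.  -19.] y [-26. 108.]
380 1153 x [-156.  -98.  -59.] y [ -6. 109.]
400 950 x [-183. -124.  -97.] y [ 29. 128.]
```

```bash
python3 -m handwheel '{"hand":[-1,-1,-1,-1,-1,-1,-1],"delta_pos":[[0.8,0,-1.5],[0.8,0,-1.5],[0.8,0.1,-1.5],[0.6,0,-1],[0.3,0,-0.8],[0,0,-0.5],[0,0,0]],"yaw":[1,1,0.5,0,0,0,0]}'; python3 -c "
from h import *
st()
im,d,C=shot('wrist','w2'); np.savez('w2.npz',im=im,d=d,K=C[0],k=C[1],T=C[2])
P=cloud(d,C);t=env.observe()['tool_pos'];q=(P[d>0]-t)*1000
k=q[(abs(q[:,1])<14)&(abs(q[:,0])<75)&(q[:,2]>-25)&(q[:,2]<60)]
for a in range(-75,75,10):
  j=k[(k[:,0]>=a)&(k[:,0]<a+10)]
  if len(j): print(a,len(j),'zmin',j[:,2].min().round(1),'y',j[:,1].min().round(1),j[:,1].max().round(1))
"
```

```text
clock: 4.12
tool_pos: [0.6126, -0.2118, 0.0762]
ee_rot: [-1.19, 1.236, -1.204]
force: [-0.1, -0.5, -0.1]
opening: 0.0853
t4.12 tcp [ 612.6 -211.8   76.2] jawyaw-1.03 toolx-91.03 tilt [-0.006  0.021 -1.   ] F [-0.1 -0.5 -0.1] op0.0853 q [-0.45  0.45  1.65  0.02  1.05 -0.44] tips 0.014
-75 1857 zmin 41.9 y -9.9 13.9
-65 3524 zmin 5.6 y -13.9 12.1
-55 2624 zmin 2.9 y -13.5 13.4
-45 2282 zmin -1.8 y -12.0 12.0
-35 1 zmin 58.7 y 14.0 14.0
-25 33 zmin 56.9 y 7.2 8.7
-15 174 zmin 57.2 y 6.8 9.2
-5 57 zmin 57.7 y 6.7 8.0
5 205 zmin 57.2 y 6.4 8.5
25 76 zmin 55.2 y 13.1 14.0
35 2907 zmin -3.7 y -13.8 14.0
45 2696 zmin 1.6 y -14.0 11.3
55 3485 zmin 8.8 y -14.0 11.0
65 1338 zmin 42.5 y -12.7 11.0
```

View pics/w2.png

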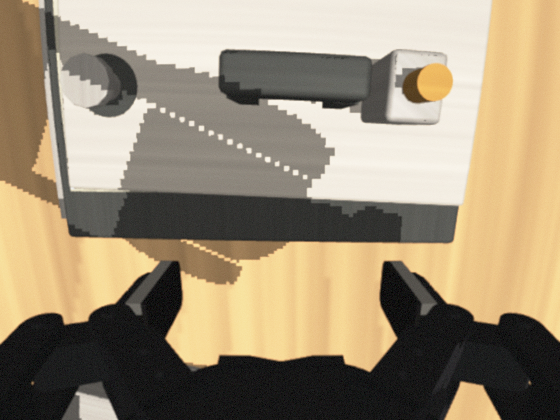

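```bash
python3 -m handwheel '{"hand":[-1,-1,-1,-1,-1,-1],"delta_pos":[[0,0,-0.8],[0,0,-0.8],[0,0,-0.6],[0,0,-0.3],[0,0,0],[0,0,0]],"yaw":[-0.9,0,0,0,0,0]}'; python3 -c "
from h import *
st()"
```

```text
clock: 4.67
tool_pos: [0.613, -0.2128, 0.0516]
ee_rot: [-1.18, 1.246, -1.22]
force: [-0.5, -0.4, 0.5]
opening: 0.0858
t4.67 tcp [ 613.  -212.8   51.6] jawyaw-2.05 toolx-92.06 tilt [-0.002  0.019 -1.   ] F [-0.5 -0.4  0.5] op0.0858 q [-0.45  0.49  1.66  0.02  1.01 -0.42] tips 0.014
```

```bash
python3 -m handwheel '{"hand":[-1,-1,-1,-1,-1,-1,-1,-1,-1,-1],"delta_pos":[[0,0.8,0],[0,0.8,0],[0,0.8,0],[0,0.8,0],[0,0.8,0],[0,0.8,0],[0,0.8,0],[0,0.8,0],[0,0.6,0],[0,0,0]],"yaw":[0,0,0,0,0,0,0,0,0,0]}'; python3 -c "
from h import *
st()"
```

```text
clock: 5.5
tool_pos: [0.6131, -0.1383, 0.0522]
ee_rot: [-1.185, 1.24, -1.225]
force: [0.3, -3.9, -1.4]
opening: 0.0854
t5.50 tcp [ 613.1 -138.3   52.2] jawyaw-1.93 toolx-91.93 tilt [-0.     0.012 -1.   ] F [ 0.3 -3.9 -1.4] op0.0854 q [-0.34  0.45  1.71  0.01  0.98 -0.31] tips 0.014
```

```bash
python3 -m handwheel '{"hand":[-1,-1,-1,-1,-1,-1,-1,-1,-1,-1,-1,-1],"delta_pos":[[0,-1,0],[0,-1,0],[0,0,2],[0,0,2.5],[-1,0,2.5],[-2,0,2.5],[-2.5,0,2],[-3,0,1],[-3.5,0,0],[-3.5,0,0],[-3.5,0,0],[-1,2,0]],"yaw":[0,0,0,0,0,0,0,0,5,6,6,6]}';  python3 -m handwheel '{"hand":[-1,-1,-1,-1,-1,-1,-1,-1,-1,-1,-1,-1,-1,-1,-1],"delta_pos":[[0,3.5,0],[0,3.5,0],[0,3.5,0],[0,3.5,0],[0,3.5,0],[0,3.5,0],[0,3.5,0],[0,3.5,0],[0,3.5,0],[0,3.5,0],[0,3.5,0],[0,3.5,0],[0,3,0],[0,1.5,0],[0,0,0]],"yaw":[6,6,6,6,6,6,6,6,6,6,6,6,3,0,0]}';python3 -c "
from h import *
st()
im,d,C=shot('wrist','w3'); np.savez('w3.npz',im=im,d=d,K=C[0],k=C[1],T=C[2])
im,d,C=shot('top','t1'); np.savez('t1.npz',im=im,d=d,K=C[0],k=C[1],T=C[2])"
```

```text
clock: 6.5
tool_pos: [0.4095, -0.1458, 0.1861]
ee_rot: [-1.348, 0.935, -0.918]
force: [0.5, 1.2, -1.1]
opening: 0.0853
clock: 7.75
tool_pos: [0.4087, 0.3363, 0.1964]
ee_rot: [-1.54, -0.116, 0.133]
force: [0.7, 0.6, 1.0]
opening: 0.0856
t7.75 tcp [408.7 336.3 196.4] jawyaw99.10 toolx9.11 tilt [-0.013  0.026 -1.   ] F [0.7 0.6 1. ] op0.0856 q [ 0.54  0.06  1.89  0.03  1.19 -1.2 ] tips 0.014
```

View pics/w3.png

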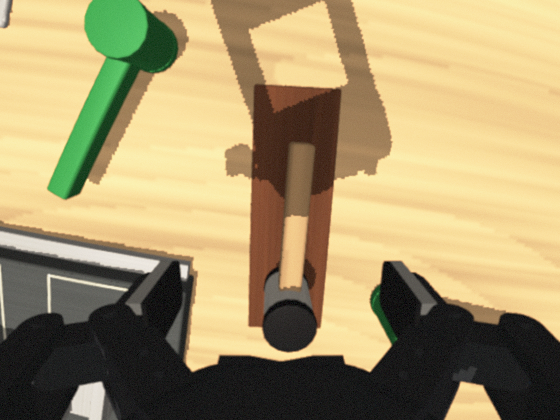

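```bash
cat > m3.py <<'E'
from m1 import *
im,d,C=load('w3.npz')
hsv=cv2.cvtColor(im,cv2.COLOR_BGR2HSV)
P=cloud(d,C)*1000
z=P[...,2]
for uv in[(289,324),(296,240),(300,170),(270,110)]: print(uv,P[uv[1],uv[0]].round(1))
m=((z>48)&(z<70)).astype(np.uint8); m[:135]=0;m[270:]=0;m[:,:270]=0;m[:,325:]=0
e,f=[],[]
for r in range(155,265,6):
    x=np.where(m[r])[0]; e.append([x[0]-.5,r]); f.append([x[-1]+.5,r])
a=show('h left',plane(e,.061,C));b=show('h right',plane(f,.061,C))
print('width',abs((b[0]-a[0])@[-a[1][1],a[1][0]]))
x=np.where(m[:,300:304].any(1))[0]; print('end row',x[0],plane([[301,x[0]]],.061,C))
mh=((z>76)&(z<100)).astype(np.uint8); mh[:260]=0; mh[360:]=0; mh[:,:255]=0; mh[:,325:]=0
c=max(cv2.findContours(mh,0,1)[0],key=cv2.contourArea); Q=plane(c.reshape(-1,2),.088,C)[:,:2]*1000
print('head',cv2.fitEllipse(Q.astype(np.float32)),cv2.minEnclosingCircle(Q.astype(np.float32)))
# board edges
e,f=[],[]
br=(hsv[...,2]<110)
for r in range(190,270,6):
    g=hsv[r,:,2].astype(int)
    l=np.where(g[200:262]<130)[0]; q=np.where(g[318:360]<130)[0]
    if len(l) and len(q): e.append([200+l[0]-.5,r]); f.append([318+q[-1]+.5,r])
a=show('b left',plane(e,.008,C));b=show('b right',plane(f,.008,C))
print('width',abs((b[0]-a[0])@[-a[1][1],a[1][0]]))
E
python3 m3.py
```

```text
(289, 324) [498.5 359.4  87.6]
(296, 240) [435.7 356.3  59.9]
(300, 170) [377.  349.5  60.1]
(270, 110) [333.5 318.5   8.9]
h left [417.7 342.5] ang4.67 res 0.4
h right [410.9 362.3] ang4.81 res 0.5
width 20.300148
end row 143 [[0.35595928 0.34652725 0.061     ]]
head ((500.42254638671875, 359.73065185546875), (45.076045989990234, 49.81465148925781), 104.71965026855469) ((500.5004577636719, 359.532958984375), 25.229331970214844)
b left [470.9 323.6] ang14.12 res 2.6
b right [462.3 396.2] ang7.13 res 0.3
width 72.55064
```

```bash
python3 -m handwheel '{"hand":[-1,-1,-1,-1,-1,-1,-1,-1,-1,-1],"delta_pos":[[0.7,0.6,-2],[0.7,0.6,-2.5],[0.5,0.5,-2.5],[0,0,-2.5],[0,0,-2.5],[0,0,-1.5],[0,0,-1],[0,0,-0.7],[0,0,0],[0,0,0]],"yaw":[-2,-2,-0.4,0,0,0,0,0,0,0]}';python3 -c "
from h import *
st()"
```

```text
clock: 8.68
tool_pos: [0.4343, 0.3376, 0.0426]
ee_rot: [-1.545, -0.04, 0.049]
force: [0.1, -0.1, 0.2]
opening: 0.0853
t8.68 tcp [434.3 337.6  42.6] jawyaw93.26 toolx3.27 tilt [-0.007  0.025 -1.   ] F [ 0.1 -0.1  0.2] op0.0853 q [ 0.52  0.32  1.92  0.03  0.9  -1.13] tips 0.014
```

```bash
python3 -m handwheel '{"hand":[-1,-1,-1,-1],"delta_pos":[[-0.3,0.8,0],[-0.3,0.8,0],[0,0,0],[0,0,0]],"yaw":[1,0.5,0,0]}';python3 -c "
from h import *
st()"
```

```text
clock: 9.02
tool_pos: [0.4306, 0.3565, 0.0468]
ee_rot: [-1.54, -0.066, 0.067]
force: [-1.1, 0.6, 0.4]
opening: 0.0853
t9.02 tcp [430.6 356.5  46.8] jawyaw94.87 toolx4.87 tilt [-0.001  0.029 -1.   ] F [-1.1  0.6  0.4] op0.0853 q [ 0.55  0.32  1.9   0.03  0.9  -1.12] tips 0.014
```

```bash
python3 -m handwheel '{"hand":[-1,-1,1,1,1,1,1,1,1,1],"delta_pos":[[-0.2,-0.3,-0.4],[0,0,0],[0,0,0],[0,0,0],[0,0,0],[0,0,0],[0,0,0],[0,0,0],[0,0,0],[0,0,0]],"yaw":[0,0,0,0,0,0,0,0,0,0]}';python3 -c "
from h import *
st()"
```

```text
clock: 9.85
tool_pos: [0.4291, 0.3544, 0.0445]
ee_rot: [-1.54, -0.07, 0.066]
force: [-0.8, 0.4, -0.1]
opening: 0.0189
t9.85 tcp [429.1 354.4  44.5] jawyaw94.98 toolx4.97 tilt [ 0.001  0.03  -1.   ] F [-0.8  0.4 -0.1] op0.0189 q [ 0.55  0.32  1.91  0.03  0.89 -1.13] tips 0.014
```

```bash
python3 -m handwheel '{"hand":[1,1,1,1,1,1,1],"delta_pos":[[0,0,1],[0,0,2],[-0.5,0,2.5],[-1,-1,2.5],[-1.2,-2,2],[-0.5,-3,0.5],[0,-3.5,0]],"yaw":[0,0,0,0,0,0,0]}';python3 - <<'E'
from m1 import *
st()
for f in('t0.npz','t1.npz'):
    im,d,C=load(f);P=cloud(d,C);z=P[...,2];hsv=cv2.cvtColor(im,cv2.COLOR_BGR2HSV)
    m=((hsv[...,2]>110)&(hsv[...,1]<60)&(z>.05)&(z<.075)&(P[...,1]>-.22)&(P[...,1]<.1)&(P[...,0]>.505)&(P[...,0]<.72)).astype(np.uint8)
    n,l,s,c=cv2.connectedComponentsWithStats(m);i=1+np.argmax(s[1:,4]);ys,xs=np.where(l==i)
    Q=(plane(np.c_[xs,ys],.062,C)[:,:2]*1000).astype(np.float32);print(f,cv2.minAreaRect(Q))
    # side edges by row
    rr=range(ys.min()+6,ys.max()-4,3)
    show('-y',plane([[xs[ys==r].max()+.5,r] for r in rr],.062,C));show('+y',plane([[xs[ys==r].min()-.5,r] for r in rr],.062,C))
    k=xs; cc=range(int(np.median(xs))-8,int(np.median(xs))+9,4)
    show('near',plane([[c_,ys[xs==c_].max()+.5] for c_ in cc],.062,C))
E
```

```text
clock: 10.43
tool_pos: [0.3882, 0.2573, 0.1486]
ee_rot: [-1.544, -0.061, 0.083]
force: [0.7, -0.9, -3.3]
opening: 0.0192
t10.43 tcp [388.2 257.3 148.6] jawyaw95.28 toolx5.30 tilt [-0.015  0.025 -1.   ] F [ 0.7 -0.9 -3.3] op0.0192 q [ 0.42 -0.02  2.06  0.03  1.1  -1.26] tips 0.014
t0.npz ((607.9818115234375, -134.67462158203125), (90.61610412597656, 181.15208435058594), 87.5986328125)
-y [ 608.4 -178.9] ang-2.39 res 2.7
+y [600.6 -88.8] ang-3.71 res 1.7
near [ 518.6 -126.7] ang88.51 res 0.0
t1.npz ((607.4511108398438, -83.29442596435547), (87.1063232421875, 179.51776123046875), 87.86054992675781)
-y [ 618.  -128.7] ang-2.15 res 0.1
+y [608.6 -53.3] ang-25.98 res 24.1
near [516.4 -89.4] ang88.51 res 0.0
```

```bash
python3 -m handwheel '{"hand":[1,1,1,1,1,1,1,1,1,1,1,1,1,1,1,1,1,1,1],"delta_pos":[[0.3,-3.4,0],[0.3,-3.4,0],[0.3,-3.4,0],[0,-3.4,0],[0,-3.4,0],[0,-3.4,0],[0,-3.4,0],[0,-3.4,0],[0,-3.4,0],[0,-3.4,0],[0,-3.4,0],[0,-2,0],[1,-1,0],[2,0,0],[2.5,0,0],[2.5,0,0],[2,0,0],[1,0,0],[0,0,0]],"yaw":[-1,-1,-1,-1,-1,-1,-1,0,0,0,0,0,0,0,0,0,0,0,0]}';python3 -c "
from h import *
st()"
```

```text
clock: 12.02
tool_pos: [0.4858, -0.1686, 0.1422]
ee_rot: [-1.54, 0.067, -0.0]
force: [-0.5, -0.3, -3.7]
opening: 0.0187
t12.02 tcp [ 485.8 -168.6  142.2] jawyaw87.50 toolx-2.42 tilt [-0.042  0.031 -0.999] F [-0.5 -0.3 -3.7] op0.0187 q [-0.48  0.13  1.92  0.01  1.14 -2.01] tips 0.014
```

```bash
python3 -m handwheel '{"hand":[1,1,1,1,1,1,1,1,1,1],"delta_pos":[[1.2,0.2,0],[1.2,0.2,0],[1.2,0.2,0],[0.8,0.2,-0.5],[0.2,0,-1],[0,0,-1.2],[0,0,-1.2],[0,0,-0.8],[0,0,0],[0,0,0]],"yaw":[0,0,0,0,0,0,0,0,0,0]}';python3 -c "
from h import *
st()
im,d,C=shot('wrist','w4'); np.savez('w4.npz',im=im,d=d,K=C[0],k=C[1],T=C[2])"
```

```text
clock: 12.85
tool_pos: [0.5253, -0.1572, 0.0857]
ee_rot: [-1.535, 0.079, 0.015]
force: [-0.3, -0.1, -4.6]
opening: 0.0195
t12.85 tcp [ 525.3 -157.2   85.7] jawyaw87.57 toolx-2.32 tilt [-0.059  0.036 -0.998] F [-0.3 -0.1 -4.6] op0.0195 q [-0.42  0.29  1.86  0.01  1.06 -1.96] tips 0.014
```

View pics/w4.png

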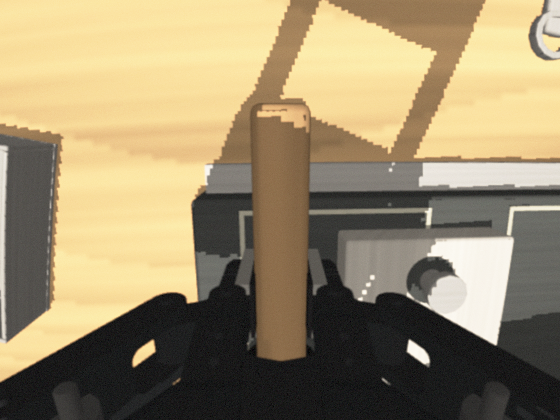

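```bash
python3 -m handwheel '{"hand":[1,1,1,1,1,1,1,1,1],"delta_pos":[[0.5,0.4,0.1],[0.1,0.5,0.1],[0.04,0.8,0.1],[0.04,1.2,0.1],[0.04,1.3,0.1],[0.04,1.3,0.1],[0.04,1.2,0.1],[0.04,0.8,0.1],[0,0,0.1]],"yaw":[0,0,0,0,0,0,0,0,0]}';python3 - <<'E'
from m1 import *
st()
im,d,C=shot('top','t2'); np.savez('t2.npz',im=im,d=d,K=C[0],k=C[1],T=C[2])
cv2.imwrite('pics/t2c.png',cv2.resize(im[130:235,200:370],None,fx=4,fy=4,interpolation=cv2.INTER_CUBIC))
E
```

```text
clock: 13.65
tool_pos: [0.5345, -0.0783, 0.0975]
ee_rot: [-1.543, 0.079, 0.011]
force: [0.4, -2.4, -5.7]
opening: 0.0193
t13.65 tcp [534.5 -78.3  97.5] jawyaw87.47 toolx-2.44 tilt [-0.057  0.028 -0.998] F [ 0.4 -2.4 -5.7] op0.0193 q [-0.28  0.25  1.88  0.01  1.08 -1.82] tips 0.014
```

View pics/t2c.png

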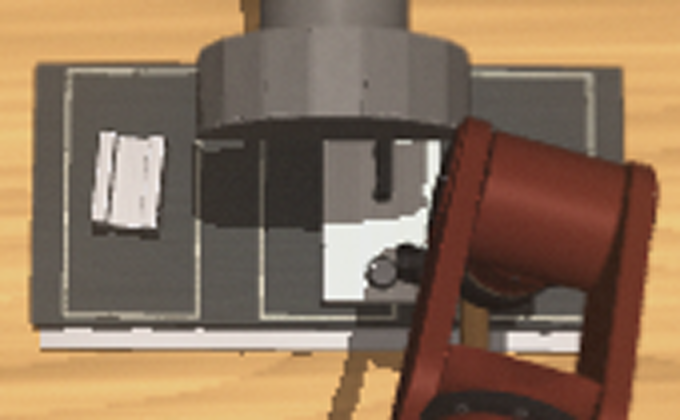

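Run:
```python
from m1 import *
im,d,C=load('t2.npz');P=cloud(d,C)*1000;hsv=cv2.cvtColor(im,cv2.COLOR_BGR2HSV)
m=(P[...,2]>250)&(P[...,0]>430)
S=np.array([607,26.1]);ex=np.array([.9994,-.034]);ey=np.array([.034,.9994])
red=m&(hsv[...,1]>100)&((hsv[...,0]<8)|(hsv[...,0]>172))
q=P[red]; xp=(q[:,:2]-S)@ex; yp=(q[:,:2]-S)@ey
for z in range(280,460,15):
    k=(q[:,2]>z)&(q[:,2]<=z+15)
    if k.sum()>3: print(z,k.sum(),'x max',np.percentile(xp[k],98).round(1),'y',yp[k].min().round(),yp[k].max().round())
g=P[m&(hsv[...,1]<60)]; xp=(g[:,:2]-S)@ex; print('guard x',np.percentile(xp,[2,50]),'z',np.percentile(g[:,2],[50,98]))
# dresser
z=P[...,2]
mm=((hsv[...,1]<45)&(z>52)&(z<74)&(hsv[...,2]>60)&(P[...,1]>-110)&(P[...,1]<40)&(P[...,0]>505)&(P[...,0]<660)).astype(np.uint8)
n,l,s,c=cv2.connectedComponentsWithStats(mm);i=1+np.argmax(s[1:,4]);ys,xs=np.where(l==i);print(s[i])
rr=range(ys.min()+4,ys.max()-3,3)
p,v=show('+y edge',plane([[xs[ys==r].min()-.5,r] for r in rr],.062,C)); print("y'",(p-S)@ey,'dresser y',(p-S)@ey-45)
cc=range(xs.min()+2,xs.min()+14,3)
p,v=show('near',plane([[c_,ys[xs==c_].max()+.5] for c_ in cc],.062,C));print("x'",(p-S)@ex+90)
```

```text
280 9 x max -76.5 y -115.0 -83.0
295 22 x max -76.6 y -130.0 -85.0
310 6 x max -83.7 y -120.0 -93.0
340 21 x max -83.8 y -122.0 -93.0
385 31 x max -69.9 y -131.0 -50.0
400 277 x max -6.2 y -171.0 -42.0
415 995 x max -16.0 y -175.0 -37.0
430 158 x max -31.1 y -169.0 -32.0
445 172 x max -54.9 y -164.0 -32.0
guard x [-160.11565579  121.57827581] z [ 306.46235326 1294.38505658]
[281 165  29  41 911]
+y edge [582.6  30.9] ang-1.55 res 0.0
y' 3.9873702840423566 dresser y -41.012629715957644
near [519.1  11. ] ang88.51 res 0.0
x' 2.6285998699188298
```

```bash
python3 -m handwheel '{"hand":[1,1,1,1,1,1,1],"delta_pos":[[0,0.1,-0.6],[0,0.5,-0.4],[0.05,0.7,0],[0.05,0.7,0],[0.05,0.6,0],[0,0.4,0],[0,0,0]],"yaw":[0,0,0,0,0,0,0]}';python3 - <<'E'
from m1 import *
st()
p=env.observe()['tool_pos']*1000
print("TCP y'",(p[0]-607)*.034+(p[1]-26.1)*.9994)
E
```

```text
clock: 14.28
tool_pos: [0.5404, -0.0535, 0.0901]
ee_rot: [-1.554, 0.074, 0.001]
force: [-0.4, -2.6, -3.9]
opening: 0.0195
t14.28 tcp [540.4 -53.5  90.1] jawyaw87.32 toolx-2.64 tilt [-0.047  0.017 -0.999] F [-0.4 -2.6 -3.9] op0.0195 q [-0.23  0.26  1.88  0.01  1.05 -1.76] tips 0.014
TCP y' -81.84108811353775
```

```bash
python3 -m handwheel '{"hand":[1,1,1,1,1],"delta_pos":[[-0.1,0.5,0],[-0.1,0.5,0],[0,0.4,0],[0,0.1,0],[0,0,0]],"yaw":[0,0,0,0,0]}';python3 - <<'E'
from m1 import *
st()
p=env.observe()['tool_pos']*1000
print("TCP y'",(p[0]-607)*.034+(p[1]-26.1)*.9994)
E
```

```text
clock: 14.7
tool_pos: [0.5388, -0.0387, 0.0901]
ee_rot: [-1.557, 0.073, -0.0]
force: [0.8, -4.6, -4.3]
opening: 0.019
t14.70 tcp [538.8 -38.7  90.1] jawyaw87.30 toolx-2.66 tilt [-0.046  0.014 -0.999] F [ 0.8 -4.6 -4.3] op0.0190 q [-0.2   0.25  1.89  0.01  1.05 -1.73] tips 0.014
TCP y' -67.05650781966989
```

```bash
python3 -m handwheel '{"hand":[1,1,1,1,1,1,1,1],"delta_pos":[[0,-1,0],[-0.5,-1.2,0],[-2,0,0],[-2.5,0,1],[-2,0,2.5],[0,0,2.5],[0,0,1],[0,0,0]],"yaw":[0,0,0,0,0,0,0,0]}';python3 - <<'E'
from m1 import *
st()
im,d,C=shot('wrist','w5'); np.savez('w5.npz',im=im,d=d,K=C[0],k=C[1],T=C[2])
im,d,C=shot('top','t3'); np.savez('t3.npz',im=im,d=d,K=C[0],k=C[1],T=C[2])
E
```

```text
clock: 15.37
tool_pos: [0.4594, -0.0597, 0.1586]
ee_rot: [-1.541, 0.081, 0.011]
force: [1.1, 0.6, -3.8]
opening: 0.0196
t15.37 tcp [459.4 -59.7 158.6] jawyaw87.39 toolx-2.52 tilt [-0.058  0.03  -0.998] F [ 1.1  0.6 -3.8] op0.0196 q [-0.29  0.    2.02  0.01  1.18 -1.82] tips 0.014
```

View pics/w5.png

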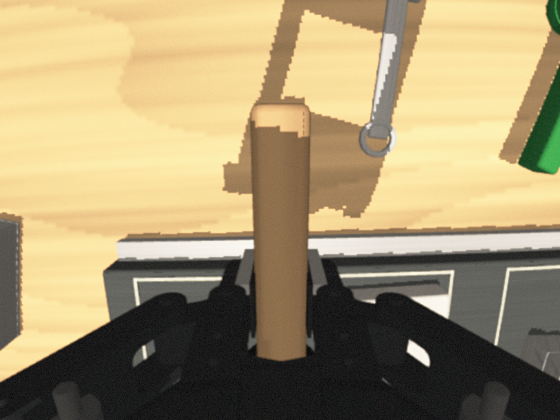

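Run:
```python
from m1 import *
a,_,C=load('w5.npz');b,_,C2=load('t3.npz')
A=cv2.resize(a[255:335,330:520],None,fx=4,fy=4,interpolation=cv2.INTER_CUBIC)
B=cv2.resize(b[135:225,235:340],None,fx=5,fy=5,interpolation=cv2.INTER_CUBIC)[:450]
w=760
A=cv2.resize(A,(400,168));cv2.imwrite('pics/c5.png',np.vstack([np.pad(cv2.resize(a[255:335,345:475],None,fx=4,fy=4,interpolation=cv2.INTER_CUBIC),((0,0),(0,5),(0,0))),B])[:770] if 0 else np.hstack([np.pad(cv2.resize(a[255:335,365:475],None,fx=3,fy=3,interpolation=cv2.INTER_CUBIC),((0,210),(0,0),(0,0))),B]))
```

```text
(no output)
```

View pics/c5.png

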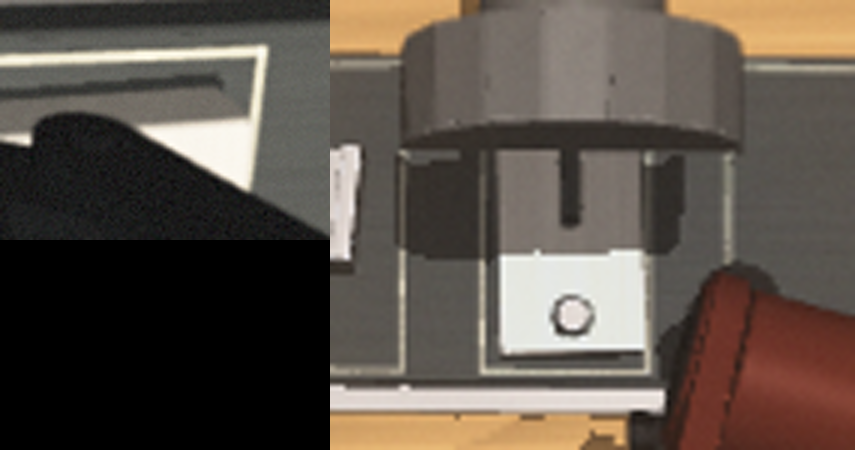

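```bash
cat > md.py <<'E'
from m1 import *
import sys
def sub(g,rows,c0,c1,sgn):   # strongest edge of sign, sub-pixel
    o=[]
    for r in rows:
        e=sgn*np.diff(g[r,c0:c1]); i=np.argmax(e); i=min(max(i,1),len(e)-2); a,b,c=e[i-1:i+2]; den=a-2*b+c
        o.append([c0+i+.5+(0.5*(a-c)/den if den else 0),r])
    return o
def mid(f):
    im,d,C=load(f); g=im.astype(float).mean(2)
    L=show('out +y',plane(line_cols(im,range(188,206,2),328-62-4,328-62+5),.04,C)) if 0 else None
    r=range(188,204,2)
    X={}
    X['o+']=plane(line_cols(im,r,328-65,272),.04,C)
    X['o-']=plane(line_cols(im,range(188,202,2),296,302),.04,C) if 0 else None
    X['d+']=plane(sub(g,r,264,274,1),.062,C); X['d-']=plane(sub(g,r,292,300,-1),.062,C)
    X['on']=plane(line_rows(im,range(270,294,3),206,213),.04,C)
    X['dn']=plane(sub(g.T.copy(),range(272,292,3),200,210,-1),.062,C)[:,:]
    if True:
        X['dn']=plane([[b,a] for a,b in sub(g.T.copy(),range(272,292,3),200,210,-1)],.062,C)
    S=np.array([607,26.1]);ex=np.array([.9994,-.034]);ey=np.array([.034,.9994])
    for k,v in X.items():
        if v is None: continue
        q=v[:,:2]*1000-S; print(k,'x',np.median(q@ex).round(1),'y',np.median(q@ey).round(1),'spread',np.ptp(q@(ex if k[-1]=='n' else ey)).round(1),end=' ');show('',v)
if __name__=='__main__': mid(sys.argv[1])
E
python3 md.py t3.npz
python3 - <<'E'
from md import *
im,d,C=load('w5.npz');g=im.astype(float).mean(2)
S=np.array([607,26.1]);ex=np.array([.9994,-.034]);ey=np.array([.034,.9994])
for n,uv,z in[('o+',line_cols(im,range(278,314,4),440,458),.04),('on',line_rows(im,range(400,445,6),264,282),.04),
 ]:
    v=plane(uv,z,C)[:,:2]*1000-S;print(n,np.median(v@ex).round(1),np.median(v@ey).round(1),np.ptp(v@ey).round(1))
print(g[300,436:456].round(),g[308,436:456].round()); print(g[275:302,425].round())
E
```

```text
o+ x -53.4 y 36.7 spread 3.2  [555.1  65.3] ang-5.77 res 1.6
d+ x -55.3 y 40.9 spread 0.4  [553.1  68.9] ang-1.40 res 0.1
d- x -54.6 y -48.9 spread 2.4  [550.8 -21. ] ang0.47 res 0.4
on x -97.3 y 3.2 spread 0.5  [509.9  32.6] ang88.51 res 0.0
dn x -85.2 y 2.0 spread 11.1  [521.8  32.3] ang-88.59 res 8.7
o+ -76.5 52.0 4.9
on -96.7 25.5 35.8
[245. 244. 245. 246. 245. 245. 245. 245. 246. 245. 245. 243. 238. 225.
 189. 125.  96. 101.  95.  98.] [245. 245. 246. 245. 244. 244. 243. 245. 245. 245. 245. 239. 230. 188.
 122.  97. 103.  98. 100.  98.]
[129.  98. 101.  94.  86.  59.  54.  54.  64.  84. 110. 107. 109. 109.
 109. 109. 108. 109. 107. 109. 144. 194. 226. 240. 243. 244. 243.]
```

Run:
```python
from md import *
im,d,C=load('t3.npz');g=im.astype(float).mean(2)
S=np.array([607,26.1]);ex=np.array([.9994,-.034]);ey=np.array([.034,.9994])
print(g[194,260:272].round(),g[194,292:304].round());print(g[200:213,280].round())
for n,uv,z in[('o+',line_cols(im,range(190,207,2),262,268),.04),('o-',line_cols(im,range(208,210),294,303),.04),('o- low',line_cols(im,range(206,210),297,302),.04),
  ('dn',[[b,a] for a,b in sub(g.T.copy(),range(272,292,3),202,208,-1)],.062)]:
    v=plane(uv,z,C)[:,:2]*1000-S;print(n,(v@ex).round(1),(v@ey).round(1))
```

```text
[ 84.  84.  84.  85. 101. 176.  85.  83.  94. 228. 229. 229.] [229. 227. 229. 229. 227. 223. 148. 116.  86.  87.  89.  87.]
[ 52.  97. 227. 229. 228. 128.  54.  88.  91. 186.  87.  60.  96.]
o+ [-37.7 -44.1 -50.4 -56.7 -63.  -69.3 -75.6 -81.9 -88.2] [52.4 52.4 52.3 52.3 52.2 52.1 52.1 52.  51.9]
o- [-93.7 -96.8] [-51.7 -51.8]
o- low [-87.4 -90.5 -93.7 -96.8] [-51.7 -51.7 -51.7 -50.2]
dn [-87.2 -86.4 -85.9 -85.2 -84.7 -84.4 -84.3] [ 29.8  20.5  11.3   2.   -7.2 -16.5 -25.8]
```

```bash
cat > me.py <<'E'
from m1 import *
S=np.array([607,26.1]);ex=np.array([.9994,-.034]);ey=np.array([.034,.9994])
def edge(p,lo,hi):  # fractional position where profile p (index0=0) falls from hi to lo: area method
    return (np.clip((p-lo)/(hi-lo),0,1)).sum()-.5
def run(f,rows=range(188,204),cm=(264,280,303),cols=range(272,292)):
    im,d,C=load(f);g=im.astype(float).mean(2)
    hi=np.median(g[190:200,275:290]); c0,cc,c1=cm
    rr=[r for r in rows]
    R_=[[cc+edge(g[r,cc:c1][:np.argmax(g[r,cc:c1]<130)+1],60,hi),r] for r in rr]
    L_=[]
    for r in rr:
        p=g[r,c0:cc+1][::-1]; k=np.argmax(p<150)+1; L_.append([cc-edge(p[:k],84,hi),r])
    N_=[]
    for c in cols:
        p=g[196:212,c]; k=np.argmax(p<150)+1; N_.append([c,196+edge(p[:k],54,hi)])
    for n,uv in(('d-',R_),('d+',L_),('dn',N_)):
        v=plane(uv,.062,C); q=v[:,:2]*1000-S; p,w=fit(v); a=np.degrees(np.arctan2(w[1],w[0]))
        print(n,'x %.1f y %.1f'%((q@ex).mean(),(q@ey).mean()),'ang %.2f'%a)
if __name__=='__main__':
    import sys; run(sys.argv[1])
E
python3 me.py t3.npz
```

```text
d- x -56.4 y -22.2 ang -70.11
d+ x -56.7 y 24.9 ang 54.85
dn x -77.0 y 0.5 ang -65.21
```

```bash
python3 - <<'E'
import re
s=open('me.py').read()
s=s.replace("g[r,cc:c1][:np.argmax(g[r,cc:c1]<130)+1]","g[r,291:303][:np.argmax(g[r,291:303]<150)+1]").replace("[[cc+edge","[[291+edge")
s=s.replace("g[r,c0:cc+1][::-1]","g[r,c0:275][::-1]").replace("[cc-edge","[274-edge")
s=s.replace("range(272,292)","list(range(271,278))+list(range(288,294))").replace("g[196:212,c]","g[201:212,c]").replace("196+edge","201+edge")
s=s.replace("np.median(g[190:200,275:290])","228.")
open('me.py','w').write(s)
E
python3 me.py t3.npz
```

```text
d- x -56.1 y -50.4 ang 1.42
d+ x -56.9 y 41.1 ang -1.47
dn x -85.6 y 0.1 ang -89.72
```

```bash
python3 -m handwheel '{"hand":[1,1,1,1,1,1,1,1],"delta_pos":[[1,0,-1],[1.5,0,-1.5],[1.7,0,-1.5],[1.7,0,-1.2],[1.3,0,-0.8],[0.5,0,0],[0,0,0],[0,0,0]],"yaw":[0,0,0,0,0,0,0,0]}';python3 - <<'E'
from m1 import *
st()
p=env.observe()['tool_pos']*1000
print("x'",(p[0]-607)*.9994-(p[1]-26.1)*.034,"TCP y'",(p[0]-607)*.034+(p[1]-26.1)*.9994)
E
```

```text
clock: 16.13
tool_pos: [0.5336, -0.0587, 0.0845]
ee_rot: [-1.534, 0.094, 0.023]
force: [-0.3, 0.7, -2.5]
opening: 0.0194
t16.13 tcp [533.6 -58.7  84.5] jawyaw87.34 toolx-2.51 tilt [-0.074  0.037 -0.997] F [-0.3  0.7 -2.5] op0.0194 q [-0.25  0.27  1.88  0.02  1.07 -1.79] tips 0.014
x' -70.46535575625484 TCP y' -87.26808422930227
```

```bash
python3 -m handwheel '{"hand":[1,1,1,1],"delta_pos":[[0.5,0.3,0.6],[0.4,0.6,0],[0,0.4,0],[0,0,0]],"yaw":[0,0,0,0]}';python3 - <<'E'
from m1 import *
st()
p=env.observe()['tool_pos']*1000
print("x'",(p[0]-607)*.9994-(p[1]-26.1)*.034,"TCP y'",(p[0]-607)*.034+(p[1]-26.1)*.9994)
E
```

```text
clock: 16.47
tool_pos: [0.5419, -0.0445, 0.092]
ee_rot: [-1.533, 0.095, 0.023]
force: [0.6, -0.7, -3.4]
opening: 0.0191
t16.47 tcp [541.9 -44.5  92. ] jawyaw87.28 toolx-2.57 tilt [-0.074  0.038 -0.997] F [ 0.6 -0.7 -3.4] op0.0191 q [-0.22  0.28  1.86  0.02  1.09 -1.76] tips 0.014
x' -62.67460544511733 TCP y' -72.77760656299817
```

```bash
python3 -m handwheel '{"hand":[1,1,1,1,1,1,1],"delta_pos":[[0,0.15,0],[-0.3,0.25,0],[-0.3,0.25,0],[-0.3,0.2,0],[0,0,0],[-1.0,-1.2,0],[-1.5,-0.8,1]],"yaw":[0,0,0,0,0,0,0]}';python3 - <<'E'
from me import *
st()
p=env.observe()['tool_pos']*1000
print("x'",(p[0]-607)*.9994-(p[1]-26.1)*.034,"TCP y'",(p[0]-607)*.034+(p[1]-26.1)*.9994)
im,d,C=shot('top','t4'); np.savez('t4.npz',im=im,d=d,K=C[0],k=C[1],T=C[2])
g=im.mean(2)
print(g[194,260:304].round());print(g[200:213,274].round(),g[200:213,290].round())
run('t4.npz')
E
```

```text
clock: 17.05
tool_pos: [0.5087, -0.0552, 0.1036]
ee_rot: [-1.536, 0.088, 0.021]
force: [-0.9, -0.1, -3.6]
opening: 0.0193
t17.05 tcp [508.7 -55.2 103.6] jawyaw87.46 toolx-2.41 tilt [-0.069  0.035 -0.997] F [-0.9 -0.1 -3.6] op0.0193 q [-0.26  0.19  1.94  0.02  1.09 -1.79] tips 0.014
x' -95.52431279268583 TCP y' -84.5936930677224
[ 83.  84.  85.  84. 103. 178.  83. 108. 231. 230. 230. 230. 229. 230.
 229. 229. 230. 231. 230. 230. 225. 199. 200. 205. 229. 230. 229. 229.
 229. 229. 230. 229. 228. 230. 231. 229. 215.  83.  50.  36.  41.  38.
  41.  67.]
[229. 230. 229. 230. 229. 222.  61.  83.  92. 180.  86.  59. 114.] [114. 115. 112. 111. 112. 107.  51.  45.  50.  93.  49.  46.  88.]
d- x -56.2 y -40.5 ang -30.05
d+ x -56.9 y 44.3 ang -0.95
dn x -80.7 y 0.1 ang -76.05
```

Run:
```python
from me import *
for f in('t3.npz','t4.npz'):
    im,d,C=load(f);g=im.astype(float).mean(2);N=[]
    for c in list(range(270,295)):
        h=g[203,c]; lo=55 if h>150 else 48
        N.append([c,202.5+np.clip((g[203:207,c]-lo)/(h-lo),0,1).sum()])
    v=plane(N,.062,C);q=v[:,:2]*1000-S;p,w=fit(v)
    print(f,(q@ex).round(1),'mean',np.median(q@ex)+90.6,'ang',np.degrees(np.arctan2(w[1],w[0])))
    L=[]
    for r in range(188,206):
        L.append([277.5-np.clip((g[r,268-4:278]-84)/(228-84),0,1)[::-1].sum() if 0 else 0,r])
        p=g[r,266:275]; k=np.where(p>215)[0][0]; L[-1][0]=266+k-.5-np.clip((p[k-1]-84)/145,0,1)
    v=plane(L,.062,C);p,w=fit(v);q=v[:,:2]*1000-S;print('  d+',(q@ey).round(1),'ang',np.degrees(np.arctan2(w[1],w[0])))
```

```text
t3.npz [-87.4 -86.8 -86.8 -86.7 -86.3 -86.2 -86.1 -86.1 -86.  -85.8 -85.7 -85.6
 -85.3 -85.1 -85.1 -84.9 -84.7 -84.6 -84.6 -84.6 -84.5 -84.4 -84.4 -84.9
 -84.8] mean 5.283067931475898 ang -89.62628Traceback (most recent call last):
  File "<stdin>", line 12, in <module>
IndexError: index 0 is out of bounds for axis 0 with size 0
```

```bash
cat > mf.py <<'E'
from me import *
def meas(f,cr=(271,292),rr=(188,204)):
    im,d,C=load(f);g=im.astype(float).mean(2);N=[];O=[]
    for c in range(*cr):
        h=g[203,c]; lo=55 if h>150 else 48
        N.append([c,202.5+np.clip((g[203:207,c]-lo)/(h-lo),0,1).sum()])
        w=g[207:212,c]-g[207:212,c].min(); w=np.where(w>w.max()*.5,w,0); O.append([c,207+(w*np.arange(5)).sum()/w.sum()])
    for n,N_,z in(('dn',N,.062),('on',O,.04)):
        v=plane(N_,z,C);q=v[:,:2]*1000-S;p,w=fit(v);a=np.degrees(np.arctan2(w[1],w[0]))%180-90
        print(f,n,'x %.1f'%np.median(q@ex),'yaw %.2f'%a)
    L=[];O=[]
    for r in range(*rr):
        p=g[r,262:278]; k=np.where(p>205)[0]; k=k[k>4][0] if (k>4).any() else None
        if k is None: continue
        L.append([262+k-.5-np.clip((p[k-1]-84)/145,0,1),r]); 
        w=p[:6]-84; w=np.where(w>w.max()*.3,w,0); O.append([262+(w*np.arange(6)).sum()/w.sum(),r])
    for n,N_,z in(('d+',L,.062),('o+',O,.04)):
        v=plane(N_,z,C);q=v[:,:2]*1000-S;p,w=fit(v);a=np.degrees(np.arctan2(w[1],w[0]))
        print(f,n,'y %.1f'%np.median(q@ey),'yaw %.2f'%a)
if __name__=='__main__':
    import sys
    for f in sys.argv[1:]: meas(f)
E
python3 mf.py t3.npz t4.npz
```

```text
t3.npz dn x -85.6 yaw 0.42
t3.npz on x -97.2 yaw -1.49
t3.npz d+ y 41.1 yaw -1.39
t3.npz o+ y 52.3 yaw -1.39
t4.npz dn x -87.3 yaw -1.18
t4.npz on x -97.2 yaw -1.49
t4.npz d+ y 44.3 yaw -0.95
t4.npz o+ y 52.3 yaw -1.39
```

```bash
python3 -m handwheel '{"hand":[1,1,1,1,1],"delta_pos":[[1.0,0.3,-0.5],[1.2,0.3,-0.5],[0.9,0.4,0],[0,0.2,0],[0,0,0]],"yaw":[0,0,0,0,0]}';python3 - <<'E'
from m1 import *
st()
p=env.observe()['tool_pos']*1000
print("x'",(p[0]-607)*.9994-(p[1]-26.1)*.034,"TCP y'",(p[0]-607)*.034+(p[1]-26.1)*.9994)
E
```

```text
clock: 17.52
tool_pos: [0.5379, -0.0413, 0.0948]
ee_rot: [-1.532, 0.093, 0.022]
force: [-1.0, -0.4, -4.5]
opening: 0.0192
t17.52 tcp [537.9 -41.3  94.8] jawyaw87.33 toolx-2.52 tilt [-0.073  0.039 -0.997] F [-1.  -0.4 -4.5] op0.0192 q [-0.22  0.26  1.87  0.03  1.09 -1.76] tips 0.014
x' -66.72238343295844 TCP y' -69.71797530091119
```

```bash
python3 -m handwheel '{"hand":[1,1,1,1,1,1,1,1],"delta_pos":[[0,0.1,-0.2],[-0.3,0.2,0],[-0.3,0.15,0],[0,0,0],[-1.0,-1.2,0],[-2,-0.8,1],[-2,0,2],[0,0,1.5]],"yaw":[0,0,0,0,0,0,0,0]}';python3 - <<'E'
from mf import *
st()
im,d,C=shot('top','t5'); np.savez('t5.npz',im=im,d=d,K=C[0],k=C[1],T=C[2])
meas('t5.npz')
E
```

```text
clock: 18.18
tool_pos: [0.4753, -0.0551, 0.1345]
ee_rot: [-1.529, 0.099, 0.033]
force: [0.3, 1.3, -5.8]
opening: 0.0186
t18.18 tcp [475.3 -55.1 134.5] jawyaw87.45 toolx-2.36 tilt [-0.083  0.042 -0.996] F [ 0.3  1.3 -5.8] op0.0186 q [-0.27  0.09  1.99  0.02  1.16 -1.81] tips 0.014
t5.npz dn x -87.6 yaw -1.12
t5.npz on x -97.2 yaw -1.49
t5.npz d+ y 44.3 yaw -1.37
t5.npz o+ y 52.3 yaw -1.39
```

Run:
```python
from me import *
im,d,C=load('t5.npz');g=im.astype(float).mean(2)
print(g[192:206,276:292].round().astype(int))
P=cloud(d,C)*1000
m=(P[192:206,276:292,2]>71); print(m.sum()); ys,xs=np.where(m); print(P[192:206,276:292][m].mean(0))
uv=[[276+xs.mean(),192+ys.mean()]]
v=plane(uv,.08,C)[:,:2]*1000;print(uv,v,(v-S)@ex,(v-S)@ey)
D=load('w1.npz');g=D[0].astype(float).mean(2);print(g[145:162,330].round());print(g[181,292:332].round(),g[160:205,311].round())
```

```text
[[230 231 231 229 229 229 229 231 230 229 228 229 228 229 229 230]
 [229 230 230 229 229 229 229 230 229 229 228 228 229 229 228 229]
 [229 230 230 228 224 198 198 203 228 229 228 228 229 229 230 229]
 [230 230 224 154  95 162 187 119 132 228 229 228 230 228 229 229]
 [230 228 190 122 223 220 221 218 182 171 228 229 229 229 229 229]
 [229 224 104 174 215 217 220 221 213 107 202 228 229 228 229 229]
 [231 223 113 221 218 219 219 220 215 148 175 229 229 228 228 230]
 [230 224  96 148 219 218 220 222 211 114 202 228 228 228 228 229]
 [230 226 158  92 210 218 219 214 139 106 203 228 229 228 228 229]
 [230 230 222  62  58  99 131  89  97 136 229 228 229 227 228 229]
 [230 229 227 195 123  71  98 107 179 230 228 228 229 228 228 229]
 [230 230 230 231 230 229 230 231 230 229 228 228 229 228 229 229]
 [230 230 229 230 230 230 229 231 229 229 229 228 228 227 229 228]
 [228 227 225 225 224 225 223 222 184 220 220 219 218 218 217 217]]
35
[541.22945491  28.24668493  81.41247419]
[[np.float64(281.8285714285714), np.float64(198.0)]] [[541.33462774  28.22155932]] [-65.69810605] [-0.11233627]
[ 53.  53.  51.  49.  52.  51.  53.  48.  60.  90. 103. 119. 126. 140.
 140. 141. 140.]
[135. 137. 134. 116.  79.  53.  44.  50.  79. 105. 117. 123. 120. 122.
 121. 120. 119. 120. 122. 121. 120. 121. 122. 116. 119. 116. 119. 119.
 122. 110.  88.  65.  92. 131. 143. 143. 138. 137. 141. 136.] [139. 141. 141. 141. 145. 138. 136.  95.  57.  51.  50.  51.  64.  99.
 118. 125. 121. 122. 120. 118. 120. 121. 118. 117. 117. 117. 119. 118.
 116. 118. 119. 117. 119. 120. 113. 133. 209. 244. 246. 247. 247. 244.
 246. 246. 246.]
```

```bash
python3 -m handwheel '{"hand":[1,1,1,1,1,1,1],"delta_pos":[[-0.4,0.5,1],[-0.4,2,0.3],[0,2,0],[0,2,0],[0,1.5,0],[0,0,0],[0,0,0]],"yaw":[0,0,0,0,0,0,0]}';python3 - <<'E'
from m1 import *
st()
E
```

```text
clock: 18.82
tool_pos: [0.4712, 0.0277, 0.1533]
ee_rot: [-1.529, 0.089, 0.018]
force: [0.0, -0.0, -3.6]
opening: 0.0191
t18.82 tcp [471.2  27.7 153.3] jawyaw87.32 toolx-2.52 tilt [-0.068  0.043 -0.997] F [ 0.  -0.  -3.6] op0.0191 q [-0.11  0.03  2.    0.04  1.18 -1.65] tips 0.014
```

```bash
python3 -m handwheel '{"hand":[1,1,1,1,1],"delta_pos":[[-0.3,0.3,-1],[0,0,-1],[0,0,-0.6],[0,0,-0.2],[0,0,0]],"yaw":[0,0,0,0,0]}';python3 - <<'E'
from m1 import *
st()
E
```

```text
clock: 19.23
tool_pos: [0.4678, 0.0297, 0.1221]
ee_rot: [-1.528, 0.091, 0.017]
force: [-3.1, 2.2, 5.0]
opening: 0.0188
t19.23 tcp [467.8  29.7 122.1] jawyaw87.23 toolx-2.61 tilt [-0.068  0.044 -0.997] F [-3.1  2.2  5. ] op0.0188 q [-0.11  0.07  2.03  0.04  1.11 -1.65] tips 0.014
```

```bash
python3 -m handwheel '{"hand":[1,1,1],"delta_pos":[[0,0,-0.4],[0,0,-0.4],[0,0,0]],"yaw":[0,0,0]}';python3 - <<'E'
from m1 import *
st()
E
```

```text
clock: 19.48
tool_pos: [0.4695, 0.0293, 0.1165]
ee_rot: [-1.526, 0.09, 0.015]
force: [-1.2, 0.5, -2.1]
opening: 0.0191
t19.48 tcp [469.5  29.3 116.5] jawyaw87.17 toolx-2.67 tilt [-0.066  0.045 -0.997] F [-1.2  0.5 -2.1] op0.0191 q [-0.11  0.08  2.03  0.04  1.1  -1.65] tips 0.014
```

```bash
python3 -m handwheel '{"hand":[1,1,1],"delta_pos":[[0,0,-0.4],[0,0,-0.4],[0,0,-0.3]],"yaw":[0,0,0]}';python3 -c "
from m1 import *
st()";python3 -m handwheel '{"hand":[1,1],"delta_pos":[[0,0,-0.4],[0,0,-0.3]],"yaw":[0,0]}';python3 -c "
from m1 import *
st()"
```

```text
clock: 19.73
tool_pos: [0.4716, 0.0288, 0.108]
ee_rot: [-1.527, 0.087, 0.012]
force: [-6.5, 0.3, 12.4]
opening: 0.0191
t19.73 tcp [471.6  28.8 108. ] jawyaw87.16 toolx-2.68 tilt [-0.062  0.045 -0.997] F [-6.5  0.3 12.4] op0.0191 q [-0.11  0.1   2.03  0.04  1.08 -1.66] tips 0.014
clock: 19.9
tool_pos: [0.4743, 0.0281, 0.1039]
ee_rot: [-1.528, 0.083, 0.008]
force: [-7.7, 0.4, 13.4]
opening: 0.0192
t19.90 tcp [474.3  28.1 103.9] jawyaw87.18 toolx-2.68 tilt [-0.057  0.043 -0.997] F [-7.7  0.4 13.4] op0.0192 q [-0.11  0.11  2.03  0.04  1.06 -1.66] tips 0.014
```

```bash
python3 -m handwheel '{"hand":[1,1,1,1,1,1,1],"delta_pos":[[-0.1,0,0.8],[0,0,1.5],[-1,-0.5,2],[-2,-2,1.5],[-2,-3.5,0],[0,-3.5,0],[0,0,0]],"yaw":[0,0,0,0,0,0,0]}';python3 - <<'E'
from mf import *
st()
im,d,C=shot('top','t6'); np.savez('t6.npz',im=im,d=d,K=C[0],k=C[1],T=C[2])
meas('t5.npz');meas('t6.npz')
g=im.astype(float).mean(2);print(g[190:207,274:296].round().astype(int))
for f in('t5.npz','t6.npz'):
    _,d,C=load(f); P=cloud(d,C)*1000; k=P[195:202,279:286,2]; print(k.round(0).astype(int)); print('block',np.median(P[188:192,272:292,2]))
E
```

```text
clock: 20.48
tool_pos: [0.42, -0.0704, 0.1594]
ee_rot: [-1.534, 0.08, 0.012]
force: [0.7, -0.3, -3.6]
opening: 0.0191
t20.48 tcp [420.  -70.4 159.4] jawyaw87.46 toolx-2.42 tilt [-0.058  0.038 -0.998] F [ 0.7 -0.3 -3.6] op0.0191 q [-0.34 -0.08  2.1   0.02  1.19 -1.88] tips 0.014
t5.npz dn x -87.6 yaw -1.12
t5.npz on x -97.2 yaw -1.49
t5.npz d+ y 44.3 yaw -1.37
t5.npz o+ y 52.3 yaw -1.39
t6.npz dn x -87.6 yaw -1.10
t6.npz on x -97.2 yaw -1.49
t6.npz d+ y 44.3 yaw -1.30
t6.npz o+ y 52.3 yaw -1.39
[[227 228 229 230 231 230 229 229 228 230 229 228 227 227 229 228 228 228
  227 229 228 222]
 [227 229 229 230 230 229 228 228 228 231 229 228 227 228 228 227 228 228
  225 229 229 222]
 [227 229 229 230 229 228 228 229 228 230 229 228 227 227 228 227 229 228
  226 229 227 223]
 [227 228 228 229 229 228 228 228 228 230 229 228 228 227 228 228 229 229
  225 229 228 224]
 [227 229 229 229 229 228 222 195 197 201 228 228 227 227 229 227 228 228
  226 229 228 223]
 [227 228 230 230 225 154  91  95 121  85 129 227 227 227 229 228 228 228
  225 229 228 224]
 [227 228 229 227 190 104 184 220 221 220 1
[... 667 characters left out ...]
27 227 229 228
  227 229 228 224]
 [228 229 230 230 229 229 229 229 229 230 228 229 228 227 228 227 227 227
  227 229 228 223]
 [225 227 228 228 225 224 224 222 224 221 182 221 218 218 218 216 217 217
  212 217 216 209]
 [ 65  64  64  63  63  62  64  63  60  57  56  54  56  56  54  55  57  56
   55  56  56  60]]
[[68 64 84 78 76 61 64]
 [61 80 80 79 83 83 63]
 [80 82 83 82 83 80 66]
 [83 80 80 82 86 80 80]
 [79 82 84 80 80 84 65]
 [59 81 89 83 82 80 66]
 [64 67 80 83 79 61 64]]
block 63.227085395406334
[[63 64 62 57 63 64 61]
 [68 68 73 69 68 66 65]
 [70 67 69 63 68 70 64]
 [67 73 69 69 69 70 63]
 [69 68 70 68 69 70 63]
 [68 69 70 64 71 70 65]
 [62 65 71 63 73 64 65]]
block 63.28984661995851
```

Run:
```python
from me import *
a=[];b=[]
for i in range(12):
    im,d,C=shot('top'); P=cloud(d,C)*1000
    a.append(np.median(P[196:201,280:284,2])); b.append(np.median(P[188:193,272:292,2]))
print(np.mean(a),np.std(a)/3.3,np.mean(b),np.mean(a)-np.mean(b))
g=load('t5.npz');P=cloud(g[1],g[2])*1000;print(np.median(P[196:201,280:284,2]))
```

```text
69.31200258121801 0.1536822993084294 63.20501383301266 6.106988748205353
81.7741555387822
```

```bash
python3 -m handwheel '{"hand":[1,1,1,1,1,1,1,1,1,1,1,1,1,1],"delta_pos":[[0,3,0],[0,3.4,0],[0,3.4,0],[0,3.4,0],[0,3.4,0],[0,3.4,0],[0,3.4,0],[0,3.4,0],[0,3.4,0],[0,3.4,0],[0,3.4,0],[0.3,3,0],[0.3,1.5,0],[0,0,0]],"yaw":[0,0,0,0,1,1,1,1,1,1,1,1,0.5,0]}';python3 - <<'E'
from m1 import *
st()
im,d,C=shot('wrist','w6'); np.savez('w6.npz',im=im,d=d,K=C[0],k=C[1],T=C[2])
H=np.array(env.get_calibration('wrist')['hand_eye'])
for f in('w4.npz','w6.npz'):
    im,d,C=load(f)
    P=cloud(d,(C[0],C[1],H))*1000
    hsv=cv2.cvtColor(im,cv2.COLOR_BGR2HSV)
    o=[]
    for r in range(115,340,15): o.append(np.median(P[r,270:292],axis=0))
    o=np.array(o);k=np.polyfit(o[:,0],o[:,1],1)
    e=np.where((np.diff(d[80:130,270:295].mean(1))<-.03))[0]
    print(f,'slope y/x',k,'end row',80+e,'end tool',np.median(P[112,270:292],axis=0).round(1),'lateral fit',np.polyfit(o[:,0],o[:,2],1))
E
```

```text
clock: 22.3
tool_pos: [0.4245, 0.3715, 0.1617]
ee_rot: [-1.528, -0.044, 0.132]
force: [-0.6, -0.7, -3.3]
opening: 0.0192
t22.30 tcp [424.5 371.5 161.7] jawyaw96.41 toolx6.54 tilt [-0.058  0.037 -0.998] F [-0.6 -0.7 -3.3] op0.0192 q [ 0.56  0.19  1.81  0.07  1.17 -1.15] tips 0.014
w4.npz slope y/x [ 1.02544791e-02 -1.63430807e+01] end row [102] end tool [-69.8 -17.   -1.1] lateral fit [-1.00943862e-03 -1.18224646e+00]
w6.npz slope y/x [ -0.05102191 -16.62394225] end row [101] end tool [-69.9 -13.1  -1.1] lateral fit [-8.92502293e-04 -1.18082973e+00]
```

```bash
python3 -m handwheel '{"hand":[1,1,1,1,1,1,1,1,1],"delta_pos":[[0.2,-0.7,-1],[0.2,-0.7,-1.8],[0,-0.4,-2],[0,0,-2],[0,0,-1.5],[0,0,-1],[0,0,-0.4],[0,0,0],[0,0,0]],"yaw":[-0.5,0,0,0,0,0,0,0,0]}';python3 - <<'E'
from m1 import *
st()
E
```

```text
clock: 23.1
tool_pos: [0.4268, 0.3385, 0.0566]
ee_rot: [-1.537, -0.023, 0.12]
force: [1.1, 0.2, -3.6]
opening: 0.0193
t23.10 tcp [426.8 338.5  56.6] jawyaw95.20 toolx5.32 tilt [-0.063  0.029 -0.998] F [ 1.1  0.2 -3.6] op0.0193 q [ 0.51  0.31  1.9   0.07  0.98 -1.19] tips 0.014
```

```bash
python3 -m handwheel '{"hand":[1,1,1,1],"delta_pos":[[0.2,0.7,0],[0,0.6,0],[0,0,0],[0,0,0]],"yaw":[0.4,0.3,0,0]}';python3 - <<'E'
from m1 import *
st()
E
```

```text
clock: 23.43
tool_pos: [0.4317, 0.354, 0.06]
ee_rot: [-1.534, -0.038, 0.126]
force: [0.6, -0.4, -3.2]
opening: 0.0196
t23.43 tcp [431.7 354.   60. ] jawyaw95.94 toolx6.05 tilt [-0.058  0.032 -0.998] F [ 0.6 -0.4 -3.2] op0.0196 q [ 0.53  0.32  1.87  0.07  0.98 -1.18] tips 0.014
```

```bash
python3 -m handwheel '{"hand":[1,1,1,1,1],"delta_pos":[[-0.2,0,-0.6],[-0.1,0,-0.5],[0,0,-0.2],[0,0,0],[0,0,0]],"yaw":[0,0,0,0,0]}';python3 - <<'E'
from m1 import *
st()
E
```

```text
clock: 23.85
tool_pos: [0.4292, 0.3557, 0.0473]
ee_rot: [-1.533, -0.042, 0.125]
force: [-0.1, 0.1, -4.4]
opening: 0.0193
t23.85 tcp [429.2 355.7  47.3] jawyaw96.05 toolx6.17 tilt [-0.055  0.033 -0.998] F [-0.1  0.1 -4.4] op0.0193 q [ 0.54  0.34  1.88  0.07  0.95 -1.18] tips 0.014
```

```bash
python3 -m handwheel '{"hand":[1,1,1,1,1],"delta_pos":[[0,-0.3,0],[0,0,0],[0,0,-0.2],[0,0,-0.1],[0,0,0]],"yaw":[0,0,0,0,0]}';python3 - <<'E'
from m1 import *
st()
E
```

```text
clock: 24.27
tool_pos: [0.4292, 0.3524, 0.0451]
ee_rot: [-1.532, -0.041, 0.125]
force: [0.6, -0.5, -2.8]
opening: 0.019
t24.27 tcp [429.2 352.4  45.1] jawyaw96.03 toolx6.14 tilt [-0.055  0.033 -0.998] F [ 0.6 -0.5 -2.8] op0.0190 q [ 0.53  0.34  1.88  0.07  0.95 -1.19] tips 0.014
```

```bash
python3 -m handwheel '{"hand":[1,1,1],"delta_pos":[[0,0,-0.15],[0,0,-0.1],[0,0,0]],"yaw":[0,0,0]}';python3 - <<'E'
from m1 import *
st()
E
```

```text
clock: 24.52
tool_pos: [0.4297, 0.3527, 0.0451]
ee_rot: [-1.533, -0.041, 0.125]
force: [-0.7, -0.2, -2.4]
opening: 0.0192
t24.52 tcp [429.7 352.7  45.1] jawyaw96.02 toolx6.13 tilt [-0.055  0.033 -0.998] F [-0.7 -0.2 -2.4] op0.0192 q [ 0.53  0.34  1.88  0.07  0.95 -1.19] tips 0.014
```

```bash
python3 -m handwheel '{"hand":[1,1,1],"delta_pos":[[0,0,-0.3],[0,0,-0.2],[0,0,0]],"yaw":[0,0,0]}';python3 - <<'E'
from m1 import *
st()
E
```

```text
clock: 24.77
tool_pos: [0.4303, 0.3537, 0.0442]
ee_rot: [-1.532, -0.041, 0.125]
force: [-0.2, -1.0, -1.6]
opening: 0.0194
t24.77 tcp [430.3 353.7  44.2] jawyaw96.02 toolx6.13 tilt [-0.055  0.034 -0.998] F [-0.2 -1.  -1.6] op0.0194 q [ 0.53  0.35  1.88  0.07  0.95 -1.19] tips 0.014
```

Touching down. Open in place, rise straight, and retreat.

```bash
python3 -m handwheel '{"hand":[0.5,0,-0.5,-1,-1,-1,-1,-1],"delta_pos":[[0,0,0],[0,0,0],[0,0,0],[0,0,0],[0,0,0],[0,0,0],[0,0,0],[0,0,0]],"yaw":[0,0,0,0,0,0,0,0]}';python3 -c "
from h import *
st()"
```

```text
clock: 25.43
tool_pos: [0.4345, 0.3558, 0.0452]
ee_rot: [-1.527, -0.049, 0.117]
force: [-0.5, 0.0, 0.5]
opening: 0.0853
t25.43 tcp [434.5 355.8  45.2] jawyaw96.04 toolx6.14 tilt [-0.046  0.039 -0.998] F [-0.5  0.   0.5] op0.0853 q [ 0.53  0.35  1.88  0.07  0.94 -1.19] tips 0.014
```

```bash
python3 -m handwheel '{"hand":[-1,-1,-1,-1,-1,-1,-1,-1,-1],"delta_pos":[[0,0,1],[0,0,2],[0,0,2.5],[0,0,2.5],[0,0,2.5],[-1,0,2.5],[-1.5,0,1],[0,0,0],[0,0,0]],"yaw":[0,0,0,0,0,0,0,0,0]}';sed -i 's/w3.npz/w7.npz/; s/r in range(155,265,6)/r in range(175,265,6)/' m3.py
python3 - <<'E'
from mf import *
st()
im,d,C=shot('wrist','w7'); np.savez('w7.npz',im=im,d=d,K=C[0],k=C[1],T=C[2])
im2,d,C=shot('top','t7'); np.savez('t7.npz',im=im2,d=d,K=C[0],k=C[1],T=C[2])
meas('t7.npz')
cv2.imwrite('pics/fin.png',np.vstack([np.hstack([cv2.resize(im,(400,300)),cv2.resize(im2[130:280,155:355],(400,300))])]))
E
python3 m3.py
```

```text
clock: 26.18
tool_pos: [0.4071, 0.3544, 0.1952]
ee_rot: [-1.527, -0.048, 0.117]
force: [-0.6, -0.1, 0.8]
opening: 0.0856
t26.18 tcp [407.1 354.4 195.2] jawyaw96.01 toolx6.11 tilt [-0.046  0.039 -0.998] F [-0.6 -0.1  0.8] op0.0856 q [ 0.55  0.09  1.85  0.06  1.21 -1.14] tips 0.014
t7.npz dn x -87.6 yaw -1.12
t7.npz on x -97.2 yaw -1.49
t7.npz d+ y 44.4 yaw -1.37
t7.npz o+ y 52.3 yaw -1.39
(289, 324) [491.7 373.4  87.8]
(296, 240) [446.6 380.9   7. ]
(300, 170) [376.7 376.7   7.5]
(270, 110) [324.6 342.8   8.6]
h left [412.8 350.5] ang5.53 res 0.0
h right [412.1 360.3] ang7.20 res 0.5
width 9.885212Traceback (most recent call last):
  File "m3.py", line 13, in <module>
    x=np.where(m[:,300:304].any(1))[0]; print('end row',x[0],plane([[301,x[0]]],.061,C))
                                                        ~^^^
IndexError: index 0 is out of bounds for axis 0 with size 0
```

View pics/fin.png

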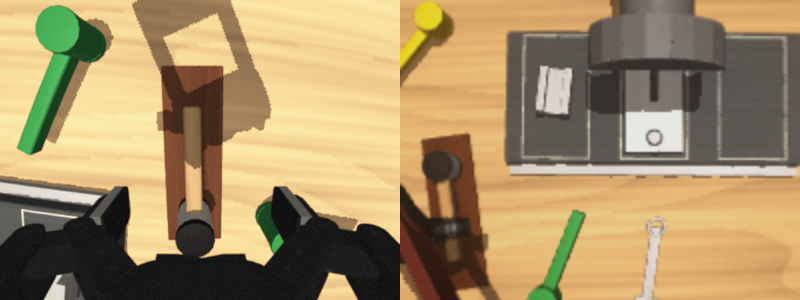

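Run:
```python
from m1 import *
def wr(f,box):
    im,d,C=load(f);P=cloud(d,C)*1000;z=P[...,2]
    m=((z>76)&(z<100)).astype(np.uint8);k=np.zeros_like(m);k[box[1]:box[3],box[0]:box[2]]=1;m&=k
    c=max(cv2.findContours(m,0,1)[0],key=cv2.contourArea);Q=plane(c.reshape(-1,2),.088,C)[:,:2]*1000
    print(f,cv2.minEnclosingCircle(Q.astype(np.float32)),np.median(z[m>0]))
    h=((z>48)&(z<70)).astype(np.uint8);k[:]=0;k[145:270,235:330]=1;h&=k
    if f[0]=='w':
        ys,xs=np.where(h); uv=[[xs[ys==r].mean(),r] for r in range(ys.min()+8,255,5)]
        print(show('handle',plane(uv,.061,C)),'end',ys.min())
wr('w3.npz',(255,260,325,360));wr('w7.npz',(235,260,325,365));wr('t0.npz',(160,200,192,225));wr('t7.npz',(160,200,192,225))
```

```text
w3.npz ((500.5004577636719, 359.532958984375), 25.229331970214844) 87.53320337613438
handle [407.3 351.7] ang4.76 res 0.3
(array([407.34937, 351.70728], dtype=float32), array([0.9965507, 0.0829863], dtype=float32)) end 145
w7.npz ((501.49676513671875, 361.6266174316406), 25.48801612854004) 87.58504711623335
handle [392.4 347.9] ang7.09 res 0.4
(array([392.42404, 347.9243 ], dtype=float32), array([0.99235845, 0.12338849], dtype=float32)) end 149
t0.npz ((503.4623718261719, 359.5580749511719), 23.108928680419922) 88.87673687337471
t7.npz ((505.040283203125, 360.78619384765625), 23.312740325927734) 88.74558069812366
```

Run:
```python
from m1 import *
a=load('t0.npz')[0].astype(int);b=load('t7.npz')[0].astype(int)
for n,(x0,y0,x1,y1) in{'vee':(218,155,246,195),'tin':(380,180,420,232)}.items(): print(n,np.abs(a-b)[y0:y1,x0:x1].mean(),(np.abs(a-b)[y0:y1,x0:x1].max(2)>60).sum())
env.close_job()
```

```text
vee 11.936011904761905 0
tin 14.018429487179487 0
the job is handed in; nothing more can be done
```

The job is done and handed in at about 26 s of the 58 s allowed. The dresser is inside the middle outline, the pin is home, and the mallet is back on its spot on the board.

**How I did it:** The moves only allow turns about the vertical, so I could not lean the tool back 40° to hold the grab bar under the wheel.
- **Slide:** I pushed the dresser flat along the chuck by its side face, first with the open fingers, then with the head of the mallet held by its handle. Two short slanting pushes trimmed its position.
- **Pin and mallet:** I pressed the pin down with the mallet face and stood the mallet back on its head.

**Last checks:**
- **Dresser:** It is square to the outline within about 0.4°. It sits about 3 mm too far from the robot (6 mm is allowed) and about 1 mm off sideways, and pressing the pin did not move it. The second trimming push hardly changed anything, so the 3 mm offset remains.
- **Pin:** Its top stands 6.1 mm above the block by depth, where 6.0 mm is fully home.
- **Mallet:** It stands upright within about 2 mm of where it started. Its handle points along the board at 7.1°; it was at 4.8° at the start.
- **Vee block and tin:** Neither had moved between the first and last pictures.
- **Clearance from the wheel:** Depth readings taken partway through the slide showed the wrist clear of the guard. I did not measure it again at the closest point, but no push force went above about 5 N.

**Disagreements and drift:**
- **Cameras:** The wrist and top cameras disagreed by about 3 mm on the dresser's starting position. I put that down to reading its shaded front edge in the wrist picture. I used the top camera for the final position.
- **Tool tilt:** The tool drifted to about 5° of tilt while it carried the mallet.
- **Force on the pin:** Pressing the pin gave about 17 N down, with 8 N sideways.

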